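Find the bin dolly's worn castor by rocking its wheels, and lock it

TASK

One of the three castors on the upturned bin dolly has a worn bearing that cannot be seen: rock the wheels sideways along their axles, each to and fro at least twice as far as it goes, and feel which one has play, never pressing on a wheel with more than about 15 N, which would bend its fork. To mark the worn castor for replacement, leave its wheel tipped fully over to either side and press its lock tab fully down. Leave the other two tabs up, let go of everything, and do not disturb the things standing around.

Things in the scene. Friction and masses are not known exactly. Their poses are not given: they have to be found in the camera images.
- dolly: round light-wood base of the kitchen bin's dolly, 320 mm across and 15 mm thick, lying upside down and held fast on the worktop, its three castors pointing up. Origin: centre of its underside.
- castor_1: one of three outwardly identical castors, wheel up; plate and fork are fixed. Origin: centre of the plate's underside, 15 mm above the worktop. z up, y along the axle, x towards the lock tab. Axle at z 66 mm; wheel 72 mm across, spins freely; round rubber tyre 20 mm wide, its top at z 102 mm. Fork arms at 15 to 18 mm either side of the middle, nuts to 22 mm; fork's top at z 75 mm.
- wheel_1: wheel of castor_1, 72 mm across, spinning freely on its axle. Origin: its centre, 66 mm above the castor's origin. The tyre has a round section and is widest (10 mm either side) 26 mm above the centre; its top is 36 mm above.
- rock_1 (a joint): sideways lean (rad) of wheel 1 about the axle's middle; positive: upper side towards the castor's +y. All start upright (0). A sound wheel only flexes, about 9 N per mm at the tyre, and springs back. A worn one tips easily (about 1 N) by 0.15 rad, 4 mm at the tyre, either way of upright up to a stop with a little give, and stays where it is left.
- lock_1 (a joint): lock tab of castor_1: 0 up (unlocked), 0.45 fully down (locked, against its stop). Moves under about 4 to 5 N pressed at its pad and stays where it is left.
- tab_1 (a point): middle of the upper face of castor_1's ribbed black lock pad, 24 x 30 mm, up on a steel arm; unlocked it is 66 mm from the castor's origin along the castor's +x and 50 mm above the origin; locked it is about 75 mm along x, 30 mm above the origin.
- castor_2: one of three outwardly identical castors, wheel up; plate and fork are fixed. Origin: centre of the plate's underside, 15 mm above the worktop. z up, y along the axle, x towards the lock tab. Axle at z 66 mm; wheel 72 mm across, spins freely; round rubber tyre 20 mm wide, its top at z 102 mm. Fork arms at 15 to 18 mm either side of the middle, nuts to 22 mm; fork's top at z 75 mm.
- wheel_2: wheel of castor_2, 72 mm across, spinning freely on its axle. Origin: its centre, 66 mm above the castor's origin. The tyre has a round section and is widest (10 mm either side) 26 mm above the centre; its top is 36 mm above.
- rock_2 (a joint): sideways lean (rad) of wheel 2 about the axle's middle; positive: upper side towards the castor's +y. All start upright (0). A sound wheel only flexes, about 9 N per mm at the tyre, and springs back. A worn one tips easily (about 1 N) by 0.15 rad, 4 mm at the tyre, either way of upright up to a stop with a little give, and stays where it is left.
- lock_2 (a joint): lock tab of castor_2: 0 up (unlocked), 0.45 fully down (locked, against its stop). Moves under about 4 to 5 N pressed at its pad and stays where it is left.
- tab_2 (a point): middle of the upper face of castor_2's ribbed black lock pad, 24 x 30 mm, up on a steel arm; unlocked it is 66 mm from the castor's origin along the castor's +x and 50 mm above the origin; locked it is about 75 mm along x, 30 mm above the origin.
- castor_3: one of three outwardly identical castors, wheel up; plate and fork are fixed. Origin: centre of the plate's underside, 15 mm above the worktop. z up, y along the axle, x towards the lock tab. Axle at z 66 mm; wheel 72 mm across, spins freely; round rubber tyre 20 mm wide, its top at z 102 mm. Fork arms at 15 to 18 mm either side of the middle, nuts to 22 mm; fork's top at z 75 mm.
- wheel_3: wheel of castor_3, 72 mm across, spinning freely on its axle. Origin: its centre, 66 mm above the castor's origin. The tyre has a round section and is widest (10 mm either side) 26 mm above the centre; its top is 36 mm above.
- rock_3 (a joint): sideways lean (rad) of wheel 3 about the axle's middle; positive: upper side towards the castor's +y. All start upright (0). A sound wheel only flexes, about 9 N per mm at the tyre, and springs back. A worn one tips easily (about 1 N) by 0.15 rad, 4 mm at the tyre, either way of upright up to a stop with a little give, and stays where it is left.
- lock_3 (a joint): lock tab of castor_3: 0 up (unlocked), 0.45 fully down (locked, against its stop). Moves under about 4 to 5 N pressed at its pad and stays where it is left.
- tab_3 (a point): middle of the upper face of castor_3's ribbed black lock pad, 24 x 30 mm, up on a steel arm; unlocked it is 66 mm from the castor's origin along the castor's +x and 50 mm above the origin; locked it is about 75 mm along x, 30 mm above the origin.
- mug: white mug with a handle, 92x127x95 mm, on the left; a loose bystander. Origin: centre of its underside.
- timer: wind-up kitchen timer, white drum, 58x58x42 mm; a loose bystander. Origin: centre of its underside.
- ramekin: small glazed dish, 66x66x34 mm; a loose bystander. Origin: centre of its underside.
- jar_a: square glass spice jar, 46x46x96 mm; a loose bystander. Origin: centre of its underside.
- cork: cork, 22x22x39 mm, standing on the dolly among the castors; a loose bystander. Origin: centre of its underside.
- cap: spare metal jar cap, 40x40x16 mm, lying on the dolly among the castors; a loose bystander. Origin: centre of its underside.

How it is judged:
By the outcome, as a careful person would: the job done as asked, in the order asked, and still so for the second after the job is handed in, with the robot touching nothing.
It also fails if it takes over 72 s, if anything falls off the work surface, if the arm or the gripper's body presses on something with over 40 N, if the wrist force passes 120 N, or if a joint passes its speed limit or range.

ROBOT

A 6-joint arm with a two-finger parallel gripper is mounted at the origin on a cart in front of the work surface, level with it; the furniture and walls round the work are solid. World frame = base frame: x ahead of the robot, y to its left, z up, the work surface at z = 0. Lengths are in m, angles in degrees, forces in N, time in s.
With the tool pointing down it reaches from about 0.35 to 0.875 m from the base axis. Payload 4.2 kg.
Tool frame: the origin (TCP) lies at the very end of the fingers, on their centre line; the grasp point (between the pads) lies 19 mm behind it (r.hold_point_z is the distance from the TCP to the grasp point, in m); z points along the fingers, y is the direction in which the jaws open and shut (so a half turn about z gives the same grasp; the last joint's range is limited). The gripper opens to 87 mm and grips with 3 to 60 N. Pads are 19 mm wide; open, the fingers measure 117 mm over their backs; the gripper's body (75 mm by 190 mm) begins 51 mm behind the grasp point.
Start: joints at [-48.552, 22.042, 0.453, 0, -68.411, -14.817], TCP at [0.28, -0.559, 0.223] pointing down, gripper open.
Joint ranges: [-179.83, 179.83], [-69.29, 118.12], [-61.27, 80.66], [-181.25, 117.63], [-171.15, -9.14], [-177.46, 177.46]. Speed limits (degrees/s): [159.86, 159.86, 180, 180, 180, 180].

INTERFACE

Orientations are given as a 3x3 rotation matrix whose columns are the frame's x, y, z axes.
In Python, from station import r, cams, ticket gives the robot as it stands.
- The arm moves only by the tool drive_tool, never from a script. Its argument "deltas" is a list of rows, each an object of numbers: "dx", "dy", "dz": the shift along the tool's x, y, z in m; "wx", "wy", "wz": the turn, a rotation vector about the tool's x, y, z in degrees. A call has 1 to 20 rows; each row is the pose to reach, as a shift and turn from the pose commanded when the call began, along the tool's axes at that moment; what a row does not reach only later rows make up. A row lasts 1/10 s, in which the tool goes at most 50 mm and 8.59 degrees, less where a joint would pass 70% of its speed; a pose out of reach is approached as far as the arm can. A call with a gripper value outside its range is refused whole. "gripper" is the opening, from 0 (shut) to 1 (fully open), set as the call begins (left out, the last holds). The fingers move at their own pace and stop on an object; the grip force is fixed at half the most. Time passes only in rows, so rows that repeat a pose let the fingers close. It gives the time, the measured TCP pose, the force and the opening at its end, in the units of the state.
- r.sense(): the state, without advancing time (a new reading comes with each control period).
- cams.capture(name): name is "scene" or "side" or "wrist"; returns the picture (384x512x3 uint8, red, green, blue); there is no depth.
- cams.camera_model(name): a dict with "intrinsics" (3x3 intrinsics, pixels), "extrinsics" (4x4, takes a point from world to camera coordinates); the wrist camera has in their place "T_tool_cam" (4x4, takes a point from camera to tool coordinates, whose origin is the TCP and whose axes are the flange's). Camera axes: x right, y down, z forward; pixel columns grow to the right and rows downward; lengths in m; the calibration is good to about 2 mm. A picture is of the moment at which its call begins: read the wrist's pose just before it. camera_model takes no time and is no camera call.
- ticket.finish_job(): hands the job in, once; it reports no verdict.
The state is a dict: "time_s": time; "joints": joint angles; "joint_velocities": joint speeds; "effort": joint torques, N m; "tcp_pos": TCP position; "ee_rot": TCP orientation; "wrist_force": force on the tool from outside, world axes, zero at the start; "moment": the same for the moment, N m; "gripper_width": opening from 0.0 (shut) to 1.0 (fully open).
Only numpy, scipy, OpenCV 4.12 (cv2) and the standard library are available. Lean on these libraries where they do the work, as an engineer would, in place of code of your own. Each camera call takes 0.05 s, during which the arm holds its last target.

## Working session

There is one attempt and no reset: what is moved stays moved. The work goes in short steps, Python scripts to look and compute and a tool call to move; the robot and the scene stay as the last step left them, time stands still between calls to the robot, and variables do not carry over. Pictures are saved under pics/ and viewed, and the job is handed in when it is done.

Besides the shell and the picture viewer there is one more tool, called after "Request:" as name([rows], argument=value, ...), one row to a line, values as JSON. drive_tool: Moves the arm, as the interface text tells. Its arguments: {"type":"object","properties":{"deltas":{"type":"array","items":{"type":"object","properties":{"dx":{"type":"number"},"dy":{"type":"number"},"dz":{"type":"number"},"wx":{"type":"number"},"wy":{"type":"number"},"wz":{"type":"number"}}}},"gripper":{"type":"number"}},"required":["deltas"]}

```bash
ls; mkdir -p pics; python3 - <<'E'
from station import r,cams,ticket
import cv2,numpy as np
np.set_printoptions(precision=4,suppress=True)
print(r.sense())
for n in ("scene","side","wrist"):
    im=cams.capture(n); cv2.imwrite(f"pics/{n}0.png",im[:,:,::-1]); print(n,cams.camera_model(n))
E
```

```text
pics
{'time_s': 0.0, 'joints': array([-48.5498,  22.0914,   0.3815,  -0.029 , -68.4113, -14.8162]), 'joint_velocities': array([-0.0329,  0.0022, -0.0648,  0.0084,  0.0637, -0.0769]), 'effort': array([  0.0003, -39.0668,  18.741 ,   4.2198,   0.0111,  -0.0002]), 'tcp_pos': array([ 0.2799, -0.5581,  0.2215]), 'ee_rot': array([[-0.894 , -0.4481, -0.001 ],
       [-0.4481,  0.894 ,  0.0019],
       [ 0.0001,  0.0022, -1.    ]]), 'wrist_force': array([-0.3882, -0.0508, -0.2528]), 'moment': array([ 0.0053, -0.0096,  0.0394]), 'gripper_width': 0.9981224345962919}
scene {'intrinsics': array([[424.3179,   0.    , 247.7898],
       [  0.    , 424.3179, 194.9709],
       [  0.    ,   0.    ,   1.    ]]), 'extrinsics': array([[-0.4839, -0.8751, -0.0007,  0.494 ],
       [-0.5627,  0.3118, -0.7656,  0.3206],
       [ 0.6702, -0.3701, -0.6434,  0.859 ],
       [ 0.    ,  0.    ,  0.    ,  1.    ]])}
side {'intrinsics': array([[351.2497,   0.    , 256.674 ],
       [  0.    , 351.2497, 194.4995],
       [  0.    ,   0.    ,   1.    ]]), 'extrinsics': array([[-0.6112, -0.7914,  0.0122,  0.5396],
       [-0.665 ,  0.5051, -0.5501,  0.332 ],
       [ 0.4291, -0.3444, -0.835 ,  0.8076],
       [ 0.    ,  0.    ,  0.    ,  1.    ]])}
wrist {'intrinsics': array([[324.7099,   0.    , 250.2244],
       [  0.    , 324.7099, 193.1311],
       [  0.    ,   0.    ,   1.    ]]), 'T_tool_cam': array([[ 0.0007, -0.9633, -0.2683,  0.0748],
       [ 1.    ,  0.0004,  0.0014,  0.0004],
       [-0.0012, -0.2683,  0.9633, -0.1627],
       [ 0.    ,  0.    ,  0.    ,  1.    ]])}
```

View pics/scene0.png

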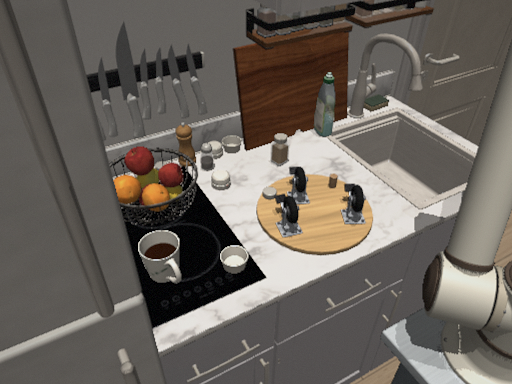

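View pics/side0.png

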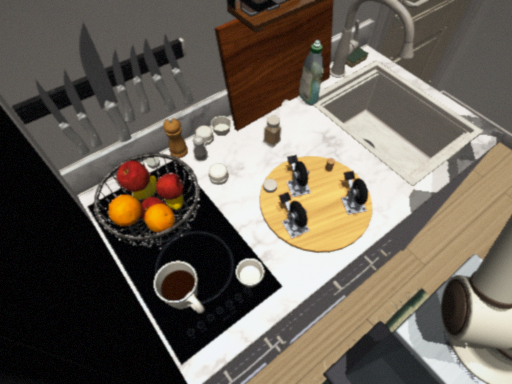

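View pics/wrist0.png

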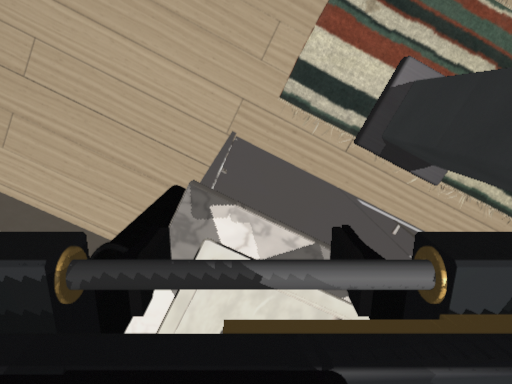

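The scene view shows the dolly around (315,212) with three castors near (289,215), (299,185) and (355,202). The mug, ramekin, timer and jar stand to the left and behind it. I'll zoom in next.

```bash
cat > h.py <<'E'
from station import r,cams,ticket
import cv2,numpy as np
np.set_printoptions(precision=4,suppress=True)
def cam(n,pose=None):
    m=cams.camera_model(n);K=m['intrinsics']
    if n=='wrist':
        T=np.eye(4);T[:3,:3],T[:3,3]=pose
        return K,np.linalg.inv(T@m['T_tool_cam'])
    return K,m['extrinsics']
def ray(KE,uv):
    K,E=KE;d=E[:3,:3].T@np.linalg.inv(K)@np.array([uv[0],uv[1],1.]);return -E[:3,:3].T@E[:3,3],d
def plane(KE,uv,z):
    c,d=ray(KE,uv);return c+d*(z-c[2])/d[2]
def proj(KE,p):
    K,E=KE;q=K@(E[:3,:3]@np.asarray(p)+E[:3,3]);return q[:2]/q[2]
def tri(l):
    A=np.zeros((3,3));b=np.zeros(3)
    for KE,uv in l:
        c,d=ray(KE,uv);d/=np.linalg.norm(d);M=np.eye(3)-np.outer(d,d);A+=M;b+=M@c
    return np.linalg.solve(A,b)
E
python3 - <<'E'
from h import *
for n,(x,y,w,h) in dict(scene=(250,160,130,95),side=(250,145,130,110)).items():
    im=cv2.imread(f"pics/{n}0.png"); cv2.imwrite(f"pics/{n}0z.png",cv2.resize(im[y:y+h,x:x+w],None,fx=5 if n=='side' else 6,fy=5 if n=='side' else 6,interpolation=cv2.INTER_CUBIC))
    hsv=cv2.cvtColor(im,cv2.COLOR_BGR2HSV)
    m=cv2.inRange(hsv,(10,60,90),(28,200,255)); mm=np.zeros_like(m);mm[150:255,250:380]=m[150:255,250:380]
    c=max(cv2.findContours(mm,cv2.RETR_EXTERNAL,cv2.CHAIN_APPROX_NONE)[0],key=cv2.contourArea)
    hull=cv2.convexHull(c)[:,0].astype(float)
    P=np.array([plane(cam(n),p,0.015) for p in hull])
    print(n,cv2.minEnclosingCircle(P[:,:2].astype(np.float32)))
E
```

```text
scene ((0.5212507247924805, 0.06281523406505585), 0.17344459891319275)
side ((0.5229624509811401, 0.07039537280797958), 0.16278892755508423)
```

```bash
ls -la pics
```

```text
total 1716
drwxr-xr-x 2 agent agent   4096 Dec  6 18:55 .
drwxr-xr-x 3 agent agent   4096 Dec  6 18:55 ..
-rw-r--r-- 1 agent agent 328281 Dec  6 18:54 scene0.png
-rw-r--r-- 1 agent agent 440669 Dec  6 18:55 scene0z.png
-rw-r--r-- 1 agent agent 360035 Dec  6 18:54 side0.png
-rw-r--r-- 1 agent agent 363906 Dec  6 18:55 side0z.png
-rw-r--r-- 1 agent agent 248438 Dec  6 18:54 wrist0.png
```

View pics/scene0z.png

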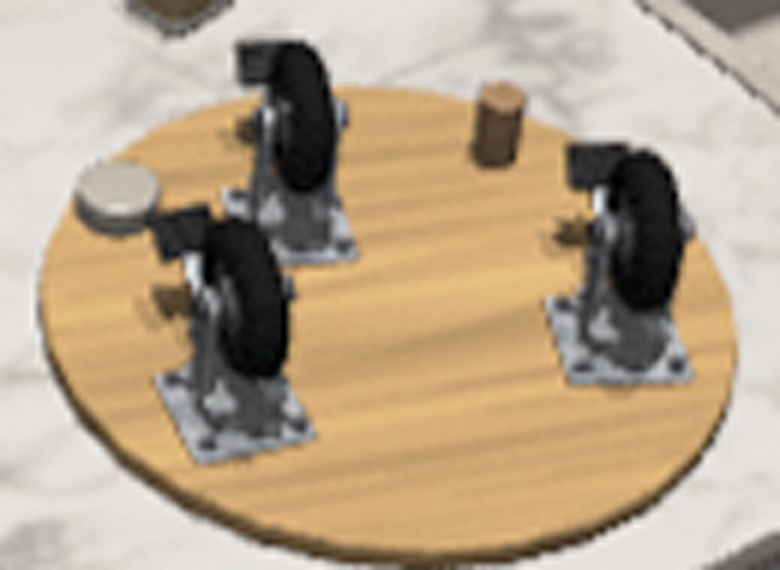

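View pics/side0z.png

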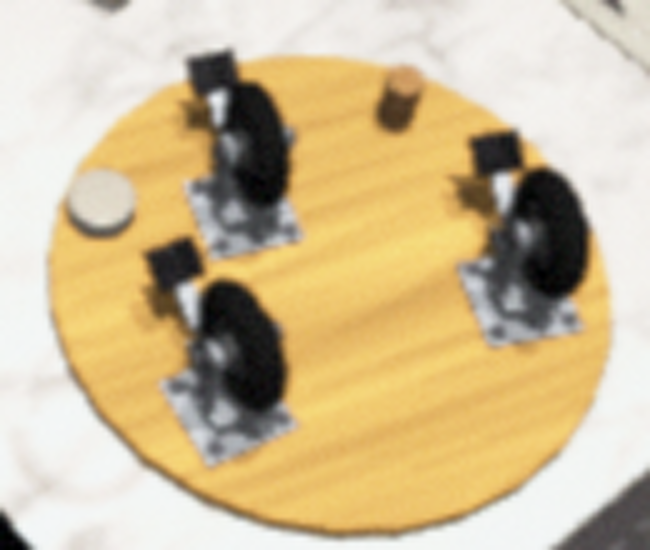

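The zooms show all three tabs pointing up and left in the image, with the cork at (497,125) and the cap at (117,195) in the scene zoom. Next is a rough localisation.

```bash
python3 - <<'E'
from h import *
S,D=cam('scene'),cam('side')
for k,a,b,c,d in [('A',(280.5,198.7),(284.8,197.6),(289.2,229.7),(296.4,228.6)),('B',(292.5,170.3),(292.4,159.4),(298.3,197.5),(298.6,188)),('C',(349.5,187.5),(349.4,175.4),(353.3,217.5),(354,205))]:
    t=tri([(S,a),(D,b)]);p=(plane(S,c,.017)+plane(D,d,.017))/2
    print(k,'tab',t,'plate',p,'yaw',np.degrees(np.arctan2(t[1]-p[1],t[0]-p[0])), np.hypot(*(t-p)[:2]))
for uv,uv2,n in [((333,174),(330,159),'cork'),((280,148),(272,118),'jar')]: print(n,tri([(S,uv),(D,uv2)]))
E
```

```text
A tab [0.5562 0.1574 0.0608] plate [0.4819 0.1751 0.017 ] yaw -13.407847295911935 0.0763851339292853
B tab [0.6403 0.0612 0.0668] plate [0.5777 0.0822 0.017 ] yaw -18.535838194688758 0.0660072101917164
C tab [ 0.5026 -0.0332  0.0626] plate [ 0.4387 -0.0018  0.017 ] yaw -26.176134071335017 0.07117799773351804
cork [ 0.5816 -0.038   0.0545]
jar [ 0.8806 -0.0591 -0.0331]
```

Request:
drive_tool([
  {"dz":-0.04,"wz":2},
  {"dx":-0.03,"dy":0.022,"dz":-0.08,"wz":4},
  {"dx":-0.06,"dy":0.044,"dz":-0.11,"wz":8},
  {"dx":-0.09,"dy":0.066,"dz":-0.11,"wz":12},
  {"dx":-0.12,"dy":0.088,"dz":-0.11,"wz":15},
  {"dx":-0.155,"dy":0.112,"dz":-0.11,"wz":18},
  {"dx":-0.19,"dy":0.138,"dz":-0.11,"wz":21},
  {"dx":-0.225,"dy":0.163,"dz":-0.11,"wz":24},
  {"dx":-0.26,"dy":0.188,"dz":-0.11,"wz":27},
  {"dx":-0.295,"dy":0.214,"dz":-0.11,"wz":30},
  {"dx":-0.33,"dy":0.239,"dz":-0.11,"wz":33},
  {"dx":-0.365,"dy":0.264,"dz":-0.11,"wz":36},
  {"dx":-0.4,"dy":0.29,"dz":-0.11,"wz":39},
  {"dx":-0.435,"dy":0.315,"dz":-0.11,"wz":42},
  {"dx":-0.47,"dy":0.34,"dz":-0.11,"wz":44},
  {"dx":-0.51,"dy":0.37,"dz":-0.11,"wz":46},
  {"dx":-0.548,"dy":0.397,"dz":-0.11,"wz":46.6},
  {"dx":-0.548,"dy":0.397,"dz":-0.11,"wz":46.6},
  {"dx":-0.548,"dy":0.397,"dz":-0.11,"wz":46.6},
], gripper=0.36)

```text
schema error: expected keys dx, dy, dz, wx, wy, wz
```

```bash
python3 - <<'E'
from h import *
s=r.sense();print(s['time_s'],s['tcp_pos'],s['ee_rot'],s['wrist_force'],s['gripper_width'],s['joints'])
im=cams.capture('wrist');cv2.imwrite('pics/w1.png',cv2.cvtColor(im,cv2.COLOR_RGB2BGR));np.savez('w1.npz',p=s['tcp_pos'],R=s['ee_rot'])
cv2.imwrite('pics/w1z.png',cv2.resize(cv2.imread('pics/w1.png'),(800,600),interpolation=cv2.INTER_CUBIC))
E
```

```text
0.15 [ 0.2799 -0.5583  0.2217] [[-0.894  -0.4481 -0.0009]
 [-0.4481  0.894   0.0014]
 [ 0.0001  0.0017 -1.    ]] [ 0.5694  0.4093 -0.0012] 1.0036247739279451 [-48.5551  22.081    0.3986  -0.0184 -68.4121 -14.8166]
```

View pics/w1z.png

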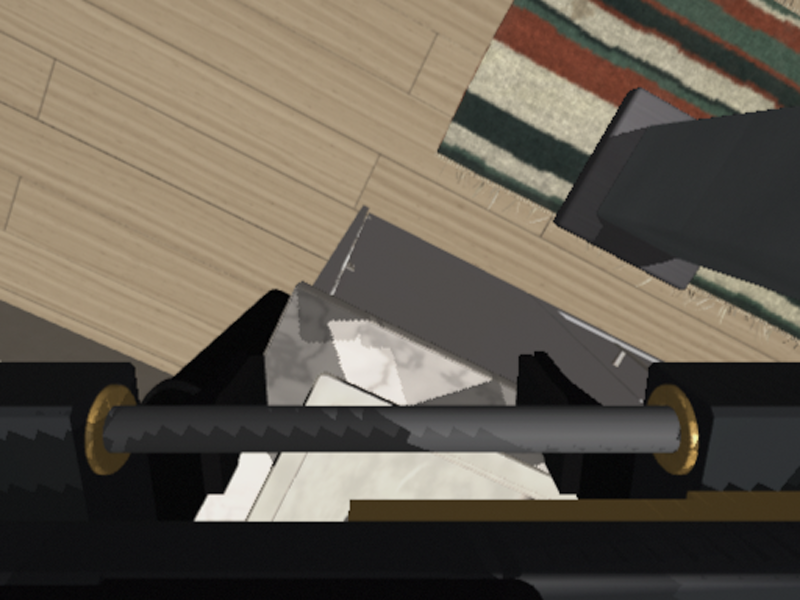

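All keys are required in every row. I'll resend the move with them.

Request:
drive_tool([
  {"dx":0,"dy":0,"dz":-0.04,"wx":0,"wy":0,"wz":2},
  {"dx":-0.03,"dy":0.022,"dz":-0.08,"wx":0,"wy":0,"wz":4},
  {"dx":-0.06,"dy":0.044,"dz":-0.11,"wx":0,"wy":0,"wz":8},
  {"dx":-0.09,"dy":0.066,"dz":-0.11,"wx":0,"wy":0,"wz":12},
  {"dx":-0.12,"dy":0.088,"dz":-0.11,"wx":0,"wy":0,"wz":15},
  {"dx":-0.155,"dy":0.112,"dz":-0.11,"wx":0,"wy":0,"wz":18},
  {"dx":-0.19,"dy":0.138,"dz":-0.11,"wx":0,"wy":0,"wz":21},
  {"dx":-0.225,"dy":0.163,"dz":-0.11,"wx":0,"wy":0,"wz":24},
  {"dx":-0.26,"dy":0.188,"dz":-0.11,"wx":0,"wy":0,"wz":27},
  {"dx":-0.295,"dy":0.214,"dz":-0.11,"wx":0,"wy":0,"wz":30},
  {"dx":-0.33,"dy":0.239,"dz":-0.11,"wx":0,"wy":0,"wz":33},
  {"dx":-0.365,"dy":0.264,"dz":-0.11,"wx":0,"wy":0,"wz":36},
  {"dx":-0.4,"dy":0.29,"dz":-0.11,"wx":0,"wy":0,"wz":39},
  {"dx":-0.435,"dy":0.315,"dz":-0.11,"wx":0,"wy":0,"wz":42},
  {"dx":-0.47,"dy":0.34,"dz":-0.11,"wx":0,"wy":0,"wz":44},
  {"dx":-0.51,"dy":0.37,"dz":-0.11,"wx":0,"wy":0,"wz":46},
  {"dx":-0.548,"dy":0.397,"dz":-0.11,"wx":0,"wy":0,"wz":46.6},
  {"dx":-0.548,"dy":0.397,"dz":-0.11,"wx":0,"wy":0,"wz":46.6},
  {"dx":-0.548,"dy":0.397,"dz":-0.11,"wx":0,"wy":0,"wz":46.6},
], gripper=0.36)

```text
time_s: 2.1
tcp_pos: [0.5922, 0.0429, 0.3316]
ee_rot: [[-0.941, 0.34, -0.002], [0.34, 0.941, -0.001], [0.002, -0.001, -1.0]]
wrist_force: [-0.6, 0.4, 0.3]
gripper_width: 0.358
```

```bash
cat > snap.py <<'E'
from h import *
import sys
n=sys.argv[1]
s=r.sense();print(s['time_s'],s['tcp_pos'],s['ee_rot'],s['wrist_force'],s['gripper_width'],s['joints'])
im=cams.capture('wrist');cv2.imwrite(f'pics/{n}.png',cv2.cvtColor(im,cv2.COLOR_RGB2BGR));np.savez(f'{n}.npz',p=s['tcp_pos'],R=s['ee_rot'])
cv2.imwrite(f'pics/{n}z.png',cv2.resize(cv2.imread(f'pics/{n}.png'),(800,600),interpolation=cv2.INTER_CUBIC))
E
python3 snap.py w2
```

```text
2.1 [0.5922 0.0429 0.3316] [[-0.9405  0.3397 -0.0018]
 [ 0.3397  0.9405 -0.0006]
 [ 0.0015 -0.0011 -1.    ]] [-0.6137  0.4009  0.2736] 0.3583253059405044 [  19.7578   16.004     7.0611   -0.0058  -81.1662 -129.616 ]
```

View pics/w2z.png

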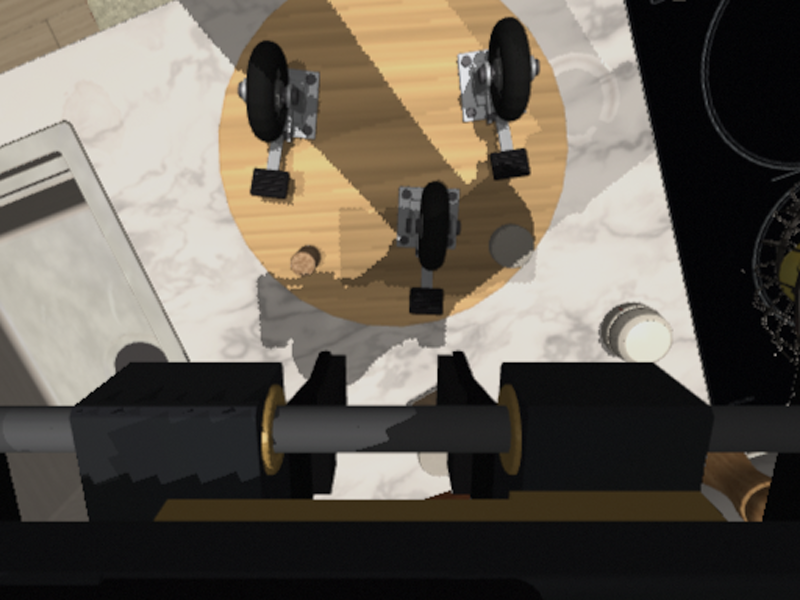

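The wrist view looks down on all three castors. Castor C is on the left with its wheel at (266,92), A is on the right at (510,70) and B in the middle at (434,225). The pads sit at (270,182), (510,163) and (427,300). Next I'll segment the black parts.

```bash
python3 - <<'E'
from h import *
im=cv2.imread('pics/w2.png');d=np.load('w2.npz');W=cam('wrist',(d['R'],d['p']))
m=(im.max(2)<38).astype(np.uint8)*255
m[228:]=0
cs,_=cv2.findContours(m,cv2.RETR_EXTERNAL,cv2.CHAIN_APPROX_NONE)
for c in cs:
    if 60<cv2.contourArea(c): 
        M=cv2.moments(c);b=cv2.minAreaRect(c);print(cv2.contourArea(c),M['m10']/M['m00'],M['m01']/M['m00'],b,plane(W,b[0],.065)[:2])
big=[]
for x,y in [(135,10),(285,0),(240,105)]:
    big.append(cv2.resize(im[y:y+125,x:x+85],None,fx=3,fy=3,interpolation=cv2.INTER_CUBIC))
cv2.imwrite('pics/w2c.png',np.hstack(big))
cv2.imwrite('pics/w2m.png',np.hstack([cv2.resize(m[y:y+125,x:x+85],None,fx=3,fy=3) for x,y in [(135,10),(285,0),(240,105)]]))
E
```

```text
308.0 272.2012987012987 192.18398268398266 ((272.5, 192.0), (16.0, 21.0), 90.0) [0.6423 0.0566]
918.0 277.1666666666667 144.47349310094407 ((277.0, 144.0), (56.0, 22.0), 90.0) [0.5822 0.0833]
326.5 172.66615620214395 117.09698825931596 ((172.46153259277344, 116.80770111083984), (22.450286865234375, 16.868722915649414), 7.125016689300537) [ 0.5035 -0.0323]
339.0 325.59095378564405 104.7173058013766 ((325.70269775390625, 104.71621704101562), (16.76869773864746, 22.522661209106445), 80.53767395019531) [0.556  0.1576]
1248.5 170.0974502736617 57.86023227873448 ((171.0, 58.0), (64.0, 26.0), 90.0) [ 0.4381 -0.0059]
1260.5 326.20930847547265 43.887742959143196 ((325.8155822753906, 43.97130584716797), (64.37091064453125, 26.43643569946289), 84.80557250976562) [0.4874 0.1778]
5523.5 483.9863311306237 49.719109260432695 ((481.0, 53.0), (106.0, 60.0), 90.0) [0.5617 0.3538]
12998.0 457.87437810945266 124.26019387598092 ((467.49053955078125, 111.05953216552734), (244.9001007080078, 85.56053161621094), 78.00917053222656) [0.6251 0.3264]
```

View pics/w2c.png

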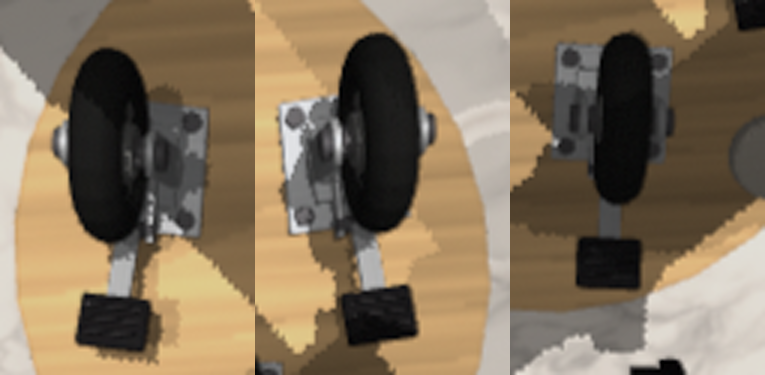

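View pics/w2m.png

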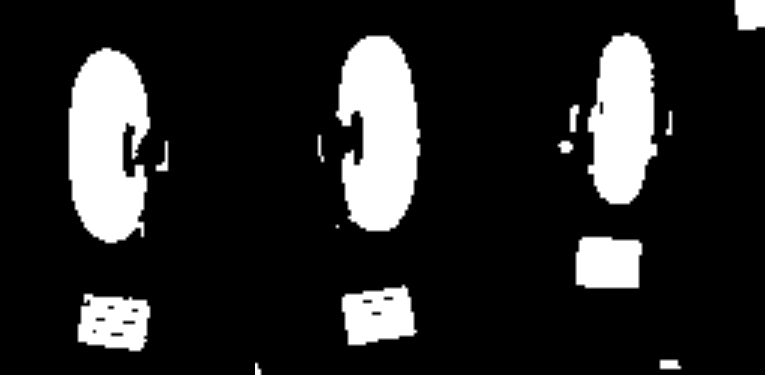

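```bash
python3 - <<'E'
from h import *
d=np.load('w2.npz');W=cam('wrist',(d['R'],d['p']));S,D=cam('scene'),cam('side')
cc,_=ray(W,(0,0));print('cam',cc)
pads=dict(A=(325.7,104.7),B=(272.5,192),C=(172.5,116.8))
sc=dict(A=((280.5,198.7),(284.8,197.6)),B=((292.5,170.3),(292.4,159.4)),C=((349.5,187.5),(349.4,175.4)))
yaw=dict(A=-10.4,B=-19.9,C=-27)
nut=dict(A=(326.3,46),B=(277,145),C=(171.7,59))
limb=dict(A=[((340,46.7),1)],B=[((268.6,145),-1),((288,145),1)],C=[((158.3,58),-1)])
for k in 'ABC':
    a=np.radians(yaw[k]);x=np.array([np.cos(a),np.sin(a),0]);y=np.array([-x[1],x[0],0])
    p=plane(W,pads[k],.065)
    print(k,'tri pad',tri([(W,pads[k]),(S,sc[k][0]),(D,sc[k][1])]),'pad',p,'castor',p-.066*x)
    print('  nut',plane(W,nut[k],.081))
    for uv,s in limb[k]:
        q=plane(W,uv,.107); v=q-cc; th=np.arctan2(abs(v@y),-v[2]); print('  limb centre',q-s*.010/np.cos(th)*y, np.degrees(th), 'axis off vs pad', (q-s*.010/np.cos(th)*y-p)@y)
E
```

```text
cam [0.522  0.0678 0.4943]
A tri pad [0.5559 0.158  0.0616] pad [0.556  0.1576 0.065 ] castor [0.491  0.1695 0.065 ]
  nut [0.491  0.1736 0.081 ]
  limb centre [0.4969 0.1707 0.107 ] 15.448538298602646 axis off vs pad 0.002223103441887925
B tri pad [0.6436 0.0575 0.0622] pad [0.6423 0.0566 0.065 ] castor [0.5802 0.0791 0.065 ]
  nut [0.5812 0.0823 0.081 ]
  limb centre [0.5775 0.0814 0.107 ] 3.1991526772908276 axis off vs pad 0.0012636481691247884
  limb centre [0.5785 0.0842 0.107 ] 6.584542560510172 axis off vs pad 0.004242316081174032
C tri pad [ 0.503  -0.0333  0.0622] pad [ 0.5035 -0.0322  0.065 ] castor [ 0.4447 -0.0023  0.065 ]
  nut [ 0.4425 -0.0028  0.081 ]
  limb centre [ 0.4462 -0.0027  0.107 ] 15.525315518269096 axis off vs pad 0.00034711598328892224
```

Three measurements agree: castors at A (0.491,0.171), B (0.580,0.081) and C (0.4445,-0.002), with pad heights triangulated at about 0.062. I'll go over C first.

Request:
drive_tool([
  {"dx":0.03,"dy":-0.023,"dz":0.03,"wx":0,"wy":0,"wz":3},
  {"dx":0.06,"dy":-0.046,"dz":0.065,"wx":0,"wy":0,"wz":7},
  {"dx":0.09,"dy":-0.068,"dz":0.1,"wx":0,"wy":0,"wz":7},
  {"dx":0.115,"dy":-0.086,"dz":0.135,"wx":0,"wy":0,"wz":7},
  {"dx":0.1236,"dy":-0.0925,"dz":0.165,"wx":0,"wy":0,"wz":7},
  {"dx":0.1236,"dy":-0.0925,"dz":0.19,"wx":0,"wy":0,"wz":7},
  {"dx":0.1236,"dy":-0.0925,"dz":0.195,"wx":0,"wy":0,"wz":7},
  {"dx":0.1236,"dy":-0.0925,"dz":0.195,"wx":0,"wy":0,"wz":7},
])

```text
time_s: 2.95
tcp_pos: [0.4442, -0.0037, 0.1378]
ee_rot: [[-0.891, 0.454, -0.0], [0.454, 0.891, -0.0], [-0.0, -0.0, -1.0]]
wrist_force: [0.2, 0.1, 0.3]
gripper_width: 0.36
```

```bash
python3 snap.py w3
```

```text
2.95 [ 0.4442 -0.0037  0.1378] [[-0.8908  0.4544 -0.0002]
 [ 0.4544  0.8908 -0.0005]
 [-0.0001 -0.0005 -1.    ]] [0.1539 0.1004 0.2804] 0.360132525816946 [  20.6241    9.517   -30.9012    0.0288  -49.6004 -137.6688]
```

View pics/w3z.png

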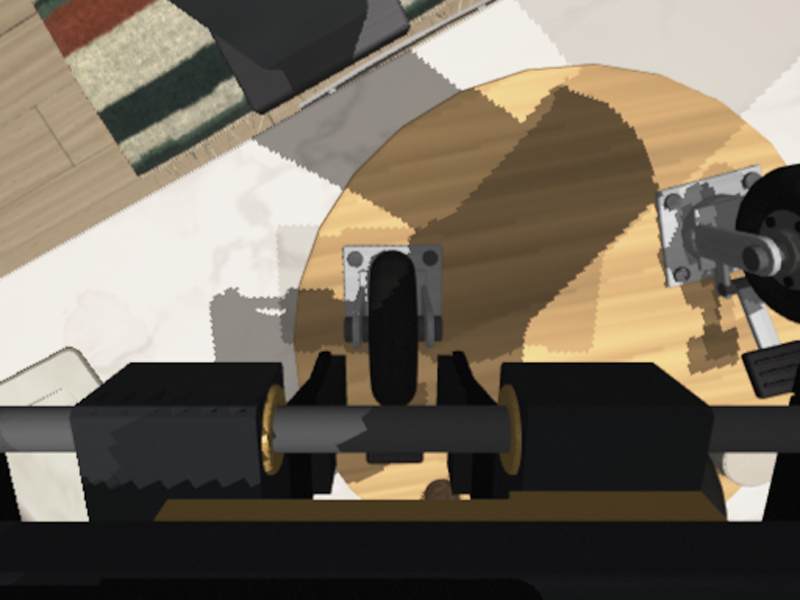

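The wheel (x≈393) sits centred between the fingertips (346 and 440) and the plate is square in the view. I'll descend to straddle it.

Request:
drive_tool([
  {"dx":0,"dy":0,"dz":0.012,"wx":0,"wy":0,"wz":0},
  {"dx":0,"dy":0,"dz":0.024,"wx":0,"wy":0,"wz":0},
  {"dx":0,"dy":0,"dz":0.034,"wx":0,"wy":0,"wz":0},
  {"dx":0,"dy":0,"dz":0.034,"wx":0,"wy":0,"wz":0},
])

```text
time_s: 3.4
tcp_pos: [0.4443, -0.003, 0.1033]
ee_rot: [[-0.891, 0.454, -0.001], [0.454, 0.891, -0.0], [0.001, -0.001, -1.0]]
wrist_force: [-0.3, -0.1, 0.5]
gripper_width: 0.357
```

Request:
drive_tool([
  {"dx":0,"dy":0.001,"dz":0,"wx":0,"wy":0,"wz":0},
  {"dx":0,"dy":0.002,"dz":0,"wx":0,"wy":0,"wz":0},
  {"dx":0,"dy":0.003,"dz":0,"wx":0,"wy":0,"wz":0},
  {"dx":0,"dy":0.003,"dz":0,"wx":0,"wy":0,"wz":0},
])

```text
time_s: 3.8
tcp_pos: [0.4461, 0.0, 0.104]
ee_rot: [[-0.891, 0.453, 0.001], [0.453, 0.891, 0.0], [-0.001, 0.001, -1.0]]
wrist_force: [-0.3, -0.0, 0.3]
gripper_width: 0.36
```

Request:
drive_tool([
  {"dx":0,"dy":0.0007,"dz":0,"wx":0,"wy":0,"wz":0},
  {"dx":0,"dy":0.0007,"dz":0,"wx":0,"wy":0,"wz":0},
])

```text
time_s: 4.0
tcp_pos: [0.4461, 0.0005, 0.1036]
ee_rot: [[-0.891, 0.453, 0.0], [0.453, 0.891, 0.0], [-0.0, 0.0, -1.0]]
wrist_force: [-0.7, -0.8, -0.8]
gripper_width: 0.358
```

Request:
drive_tool([
  {"dx":0,"dy":0.0007,"dz":0,"wx":0,"wy":0,"wz":0},
  {"dx":0,"dy":0.0007,"dz":0,"wx":0,"wy":0,"wz":0},
])

```text
time_s: 4.2
tcp_pos: [0.4463, 0.0011, 0.1036]
ee_rot: [[-0.891, 0.453, 0.0], [0.453, 0.891, -0.0], [-0.0, -0.0, -1.0]]
wrist_force: [-0.7, 0.2, 0.4]
gripper_width: 0.356
```

Request:
drive_tool([
  {"dx":0,"dy":0.0007,"dz":0,"wx":0,"wy":0,"wz":0},
  {"dx":0,"dy":0.0007,"dz":0,"wx":0,"wy":0,"wz":0},
])

```text
time_s: 4.4
tcp_pos: [0.4467, 0.0017, 0.1035]
ee_rot: [[-0.891, 0.453, -0.0], [0.453, 0.891, 0.0], [0.0, 0.0, -1.0]]
wrist_force: [-0.7, -0.4, 0.3]
gripper_width: 0.359
```

Request:
drive_tool([
  {"dx":0,"dy":0.0007,"dz":0,"wx":0,"wy":0,"wz":0},
  {"dx":0,"dy":0.0007,"dz":0,"wx":0,"wy":0,"wz":0},
])

```text
time_s: 4.6
tcp_pos: [0.4468, 0.0022, 0.1035]
ee_rot: [[-0.891, 0.453, -0.001], [0.453, 0.891, -0.0], [0.0, -0.001, -1.0]]
wrist_force: [-0.3, -0.3, 1.2]
gripper_width: 0.359
```

Request:
drive_tool([
  {"dx":0,"dy":0.0007,"dz":0,"wx":0,"wy":0,"wz":0},
  {"dx":0,"dy":0.0007,"dz":0,"wx":0,"wy":0,"wz":0},
])

```text
time_s: 4.8
tcp_pos: [0.4466, 0.0025, 0.1034]
ee_rot: [[-0.891, 0.453, -0.002], [0.454, 0.891, -0.001], [0.001, -0.001, -1.0]]
wrist_force: [-0.9, -2.6, 1.0]
gripper_width: 0.357
```

Request:
drive_tool([
  {"dx":0,"dy":0.0007,"dz":0,"wx":0,"wy":0,"wz":0},
  {"dx":0,"dy":0.0007,"dz":0,"wx":0,"wy":0,"wz":0},
])

```text
time_s: 5.0
tcp_pos: [0.4466, 0.0029, 0.1034]
ee_rot: [[-0.891, 0.454, -0.002], [0.454, 0.891, -0.001], [0.001, -0.002, -1.0]]
wrist_force: [-2.1, -4.8, 1.8]
gripper_width: 0.362
```

Request:
drive_tool([
  {"dx":0,"dy":0.0007,"dz":0,"wx":0,"wy":0,"wz":0},
  {"dx":0,"dy":0.0007,"dz":0,"wx":0,"wy":0,"wz":0},
])

```text
time_s: 5.2
tcp_pos: [0.4465, 0.0032, 0.1033]
ee_rot: [[-0.891, 0.454, -0.003], [0.454, 0.891, -0.002], [0.002, -0.003, -1.0]]
wrist_force: [-3.4, -5.3, 3.0]
gripper_width: 0.36
```

Request:
drive_tool([
  {"dx":0,"dy":0.0007,"dz":0,"wx":0,"wy":0,"wz":0},
  {"dx":0,"dy":0.0007,"dz":0,"wx":0,"wy":0,"wz":0},
])

```text
time_s: 5.4
tcp_pos: [0.4463, 0.0034, 0.1032]
ee_rot: [[-0.891, 0.454, -0.004], [0.454, 0.891, -0.003], [0.003, -0.004, -1.0]]
wrist_force: [-3.6, -6.5, 3.4]
gripper_width: 0.361
```

Request:
drive_tool([
  {"dx":0,"dy":0.0007,"dz":0,"wx":0,"wy":0,"wz":0},
  {"dx":0,"dy":0.0007,"dz":0,"wx":0,"wy":0,"wz":0},
])

```text
time_s: 5.6
tcp_pos: [0.4462, 0.0037, 0.1031]
ee_rot: [[-0.891, 0.454, -0.006], [0.454, 0.891, -0.003], [0.003, -0.005, -1.0]]
wrist_force: [-3.6, -7.7, 3.1]
gripper_width: 0.361
```

Request:
drive_tool([
  {"dx":0,"dy":-0.003,"dz":0,"wx":0,"wy":0,"wz":0},
  {"dx":0,"dy":-0.006,"dz":0,"wx":0,"wy":0,"wz":0},
  {"dx":0,"dy":-0.009,"dz":0,"wx":0,"wy":0,"wz":0},
  {"dx":0,"dy":-0.012,"dz":0,"wx":0,"wy":0,"wz":0},
  {"dx":0,"dy":-0.0142,"dz":0,"wx":0,"wy":0,"wz":0},
  {"dx":0,"dy":-0.0142,"dz":0,"wx":0,"wy":0,"wz":0},
])

```text
time_s: 6.2
tcp_pos: [0.4421, -0.0073, 0.1036]
ee_rot: [[-0.891, 0.454, 0.0], [0.454, 0.891, 0.0], [-0.0, 0.0, -1.0]]
wrist_force: [0.0, 0.1, 0.0]
gripper_width: 0.365
```

Request:
drive_tool([
  {"dx":0,"dy":-0.0008,"dz":0,"wx":0,"wy":0,"wz":0},
  {"dx":0,"dy":-0.0008,"dz":0,"wx":0,"wy":0,"wz":0},
])

```text
time_s: 6.4
tcp_pos: [0.4418, -0.0079, 0.1036]
ee_rot: [[-0.891, 0.454, 0.0], [0.454, 0.891, 0.0], [-0.0, 0.0, -1.0]]
wrist_force: [0.4, -0.6, 0.5]
gripper_width: 0.36
```

Request:
drive_tool([
  {"dx":0,"dy":-0.0008,"dz":0,"wx":0,"wy":0,"wz":0},
  {"dx":0,"dy":-0.0008,"dz":0,"wx":0,"wy":0,"wz":0},
])

```text
time_s: 6.6
tcp_pos: [0.4418, -0.0084, 0.1036]
ee_rot: [[-0.891, 0.453, 0.001], [0.453, 0.891, 0.001], [-0.001, 0.001, -1.0]]
wrist_force: [-0.0, 2.2, 0.2]
gripper_width: 0.361
```

Request:
drive_tool([
  {"dx":0,"dy":-0.0008,"dz":0,"wx":0,"wy":0,"wz":0},
  {"dx":0,"dy":-0.0008,"dz":0,"wx":0,"wy":0,"wz":0},
])

```text
time_s: 6.8
tcp_pos: [0.4417, -0.0088, 0.1037]
ee_rot: [[-0.891, 0.453, 0.002], [0.453, 0.891, 0.001], [-0.001, 0.002, -1.0]]
wrist_force: [2.0, 3.9, -1.0]
gripper_width: 0.359
```

Request:
drive_tool([
  {"dx":0,"dy":-0.0008,"dz":0,"wx":0,"wy":0,"wz":0},
  {"dx":0,"dy":-0.0008,"dz":0,"wx":0,"wy":0,"wz":0},
])

```text
time_s: 7.0
tcp_pos: [0.4417, -0.0092, 0.1038]
ee_rot: [[-0.891, 0.453, 0.003], [0.453, 0.891, 0.002], [-0.002, 0.003, -1.0]]
wrist_force: [2.4, 6.2, -1.5]
gripper_width: 0.364
```

C shows 11.4 mm of free travel, which is the gap minus the tyre, and stiffness straight after contact. That makes it sound. I'll complete the cycles.

Request:
drive_tool([
  {"dx":0,"dy":-0.0006,"dz":0,"wx":0,"wy":0,"wz":0},
  {"dx":0,"dy":-0.0012,"dz":0,"wx":0,"wy":0,"wz":0},
  {"dx":0,"dy":-0.0012,"dz":0,"wx":0,"wy":0,"wz":0},
])

```text
time_s: 7.3
tcp_pos: [0.4417, -0.0097, 0.1038]
ee_rot: [[-0.891, 0.453, 0.004], [0.453, 0.891, 0.003], [-0.002, 0.004, -1.0]]
wrist_force: [2.8, 7.7, -1.9]
gripper_width: 0.364
```

Request:
drive_tool([
  {"dx":0,"dy":0.004,"dz":0,"wx":0,"wy":0,"wz":0},
  {"dx":0,"dy":0.008,"dz":0,"wx":0,"wy":0,"wz":0},
  {"dx":0,"dy":0.012,"dz":0,"wx":0,"wy":0,"wz":0},
  {"dx":0,"dy":0.0145,"dz":0,"wx":0,"wy":0,"wz":0},
  {"dx":0,"dy":0.0155,"dz":0,"wx":0,"wy":0,"wz":0},
  {"dx":0,"dy":0.0165,"dz":0,"wx":0,"wy":0,"wz":0},
  {"dx":0,"dy":0.0175,"dz":0,"wx":0,"wy":0,"wz":0},
  {"dx":0,"dy":0.0186,"dz":0,"wx":0,"wy":0,"wz":0},
  {"dx":0,"dy":0.0186,"dz":0,"wx":0,"wy":0,"wz":0},
])

```text
time_s: 8.2
tcp_pos: [0.446, 0.0036, 0.1031]
ee_rot: [[-0.891, 0.454, -0.006], [0.454, 0.891, -0.003], [0.004, -0.006, -1.0]]
wrist_force: [-3.3, -5.9, 2.1]
gripper_width: 0.358
```

Request:
drive_tool([
  {"dx":0,"dy":-0.004,"dz":0,"wx":0,"wy":0,"wz":0},
  {"dx":0,"dy":-0.008,"dz":0,"wx":0,"wy":0,"wz":0},
  {"dx":0,"dy":-0.012,"dz":0,"wx":0,"wy":0,"wz":0},
  {"dx":0,"dy":-0.0145,"dz":0,"wx":0,"wy":0,"wz":0},
  {"dx":0,"dy":-0.0155,"dz":0,"wx":0,"wy":0,"wz":0},
  {"dx":0,"dy":-0.0165,"dz":0,"wx":0,"wy":0,"wz":0},
  {"dx":0,"dy":-0.0175,"dz":0,"wx":0,"wy":0,"wz":0},
  {"dx":0,"dy":-0.0186,"dz":0,"wx":0,"wy":0,"wz":0},
  {"dx":0,"dy":-0.0186,"dz":0,"wx":0,"wy":0,"wz":0},
])

```text
time_s: 9.1
tcp_pos: [0.442, -0.0096, 0.1039]
ee_rot: [[-0.891, 0.453, 0.005], [0.453, 0.891, 0.003], [-0.003, 0.005, -1.0]]
wrist_force: [1.9, 6.8, -3.4]
gripper_width: 0.359
```

Request:
drive_tool([
  {"dx":0,"dy":0.004,"dz":0,"wx":0,"wy":0,"wz":0},
  {"dx":0,"dy":0.008,"dz":0,"wx":0,"wy":0,"wz":0},
  {"dx":0,"dy":0.0093,"dz":0,"wx":0,"wy":0,"wz":0},
  {"dx":0,"dy":0.0093,"dz":0,"wx":0,"wy":0,"wz":0},
  {"dx":0,"dy":0.0093,"dz":-0.03,"wx":0,"wy":0,"wz":0},
  {"dx":0,"dy":0.0093,"dz":-0.036,"wx":0,"wy":0,"wz":0},
  {"dx":0,"dy":0.0093,"dz":-0.036,"wx":0,"wy":0,"wz":0},
])

```text
time_s: 9.8
tcp_pos: [0.4448, -0.0028, 0.1405]
ee_rot: [[-0.891, 0.454, 0.002], [0.454, 0.891, 0.001], [-0.002, 0.002, -1.0]]
wrist_force: [-0.6, -0.5, -0.1]
gripper_width: 0.357
```

Request:
drive_tool([
  {"dx":-0.01,"dy":0.02,"dz":-0.02,"wx":0,"wy":0,"wz":-2},
  {"dx":-0.03,"dy":0.05,"dz":-0.03,"wx":0,"wy":0,"wz":-4},
  {"dx":-0.05,"dy":0.085,"dz":-0.03,"wx":0,"wy":0,"wz":-7},
  {"dx":-0.07,"dy":0.12,"dz":-0.02,"wx":0,"wy":0,"wz":-7},
  {"dx":-0.0811,"dy":0.1365,"dz":0,"wx":0,"wy":0,"wz":-7},
  {"dx":-0.0811,"dy":0.1365,"dz":0,"wx":0,"wy":0,"wz":-7},
  {"dx":-0.0811,"dy":0.1365,"dz":0,"wx":0,"wy":0,"wz":-7},
])

```text
time_s: 10.5
tcp_pos: [0.5773, 0.0815, 0.1378]
ee_rot: [[-0.94, 0.342, -0.004], [0.342, 0.94, -0.002], [0.003, -0.003, -1.0]]
wrist_force: [-0.4, -0.0, 0.1]
gripper_width: 0.357
```

```bash
python3 snap.py w4
```

```text
10.5 [0.5773 0.0815 0.1378] [[-0.9398  0.3417 -0.004 ]
 [ 0.3417  0.9398 -0.0016]
 [ 0.0032 -0.0028 -1.    ]] [-0.4336 -0.0377  0.0647] 0.3567486724254797 [  23.9338   22.3122  -12.1926   -0.0137  -55.7423 -133.9046]
```

View pics/w4z.png

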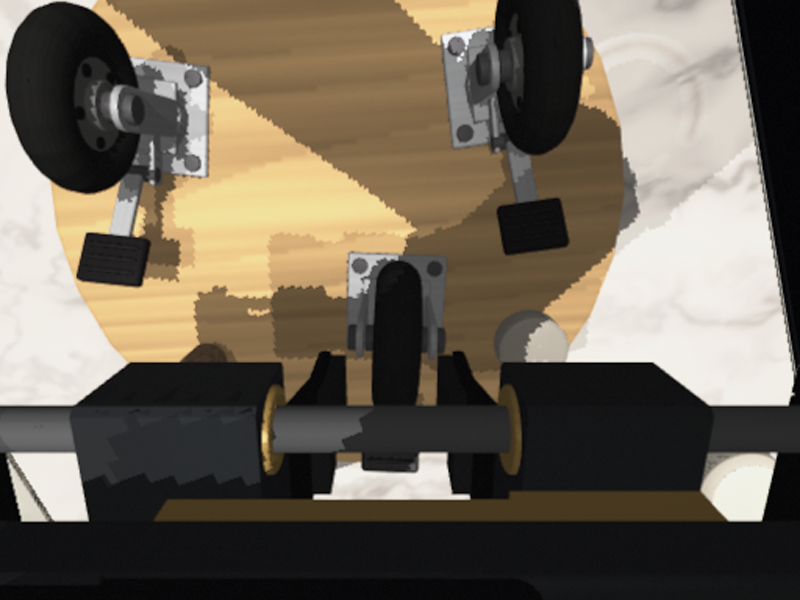

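B is nearly centred, with the wheel about 1 mm to +y and the plate rotated about 2°. I'll correct that and descend.

Request:
drive_tool([
  {"dx":0,"dy":0.001,"dz":0.01,"wx":0,"wy":0,"wz":2},
  {"dx":0,"dy":0.001,"dz":0.022,"wx":0,"wy":0,"wz":2},
  {"dx":0,"dy":0.001,"dz":0.036,"wx":0,"wy":0,"wz":2},
  {"dx":0,"dy":0.001,"dz":0.036,"wx":0,"wy":0,"wz":2},
])

```text
time_s: 10.95
tcp_pos: [0.5769, 0.082, 0.102]
ee_rot: [[-0.927, 0.374, -0.004], [0.374, 0.927, -0.001], [0.003, -0.002, -1.0]]
wrist_force: [0.2, -0.2, -0.9]
gripper_width: 0.36
```

Request:
drive_tool([
  {"dx":0,"dy":0.002,"dz":0,"wx":0,"wy":0,"wz":0},
  {"dx":0,"dy":0.0035,"dz":0,"wx":0,"wy":0,"wz":0},
  {"dx":0,"dy":0.005,"dz":0,"wx":0,"wy":0,"wz":0},
  {"dx":0,"dy":0.005,"dz":0,"wx":0,"wy":0,"wz":0},
])

```text
time_s: 11.35
tcp_pos: [0.5811, 0.0879, 0.1041]
ee_rot: [[-0.928, 0.374, 0.001], [0.374, 0.928, 0.0], [-0.001, 0.001, -1.0]]
wrist_force: [-0.2, 0.2, 0.1]
gripper_width: 0.358
```

Request:
drive_tool([
  {"dx":0,"dy":0.0008,"dz":0,"wx":0,"wy":0,"wz":0},
  {"dx":0,"dy":0.0008,"dz":0,"wx":0,"wy":0,"wz":0},
])

```text
time_s: 11.55
tcp_pos: [0.5811, 0.0884, 0.1037]
ee_rot: [[-0.927, 0.374, 0.0], [0.374, 0.927, -0.0], [-0.0, 0.0, -1.0]]
wrist_force: [0.2, 0.3, 0.2]
gripper_width: 0.362
```

Request:
drive_tool([
  {"dx":0,"dy":0.0008,"dz":0,"wx":0,"wy":0,"wz":0},
  {"dx":0,"dy":0.0008,"dz":0,"wx":0,"wy":0,"wz":0},
])

```text
time_s: 11.75
tcp_pos: [0.5812, 0.0889, 0.1036]
ee_rot: [[-0.927, 0.374, -0.0], [0.374, 0.927, -0.0], [0.0, -0.0, -1.0]]
wrist_force: [-0.1, -0.6, -1.2]
gripper_width: 0.361
```

Request:
drive_tool([
  {"dx":0,"dy":0.0008,"dz":0,"wx":0,"wy":0,"wz":0},
  {"dx":0,"dy":0.0008,"dz":0,"wx":0,"wy":0,"wz":0},
])

```text
time_s: 11.95
tcp_pos: [0.5815, 0.0897, 0.1035]
ee_rot: [[-0.927, 0.374, -0.0], [0.374, 0.927, -0.0], [0.0, -0.0, -1.0]]
wrist_force: [-0.8, -1.3, 1.0]
gripper_width: 0.358
```

Request:
drive_tool([
  {"dx":0,"dy":0.0008,"dz":0,"wx":0,"wy":0,"wz":0},
  {"dx":0,"dy":0.0008,"dz":0,"wx":0,"wy":0,"wz":0},
])

```text
time_s: 12.15
tcp_pos: [0.5819, 0.0906, 0.1035]
ee_rot: [[-0.927, 0.374, -0.0], [0.374, 0.927, -0.0], [0.0, -0.0, -1.0]]
wrist_force: [-1.4, -1.1, 1.4]
gripper_width: 0.358
```

Request:
drive_tool([
  {"dx":0,"dy":0.0008,"dz":0,"wx":0,"wy":0,"wz":0},
  {"dx":0,"dy":0.0008,"dz":0,"wx":0,"wy":0,"wz":0},
])

```text
time_s: 12.35
tcp_pos: [0.5822, 0.0914, 0.1035]
ee_rot: [[-0.927, 0.374, -0.0], [0.374, 0.927, -0.0], [0.0, -0.0, -1.0]]
wrist_force: [-0.3, 0.2, 1.0]
gripper_width: 0.361
```

Request:
drive_tool([
  {"dx":0,"dy":0.0008,"dz":0,"wx":0,"wy":0,"wz":0},
  {"dx":0,"dy":0.0008,"dz":0,"wx":0,"wy":0,"wz":0},
])

```text
time_s: 12.55
tcp_pos: [0.5824, 0.0919, 0.1035]
ee_rot: [[-0.927, 0.374, -0.0], [0.374, 0.927, -0.0], [0.0, -0.0, -1.0]]
wrist_force: [-1.9, -1.3, 0.9]
gripper_width: 0.364
```

Request:
drive_tool([
  {"dx":0,"dy":0.0008,"dz":0,"wx":0,"wy":0,"wz":0},
  {"dx":0,"dy":0.0008,"dz":0,"wx":0,"wy":0,"wz":0},
])

```text
time_s: 12.75
tcp_pos: [0.5822, 0.0922, 0.1034]
ee_rot: [[-0.927, 0.374, -0.002], [0.374, 0.927, -0.001], [0.001, -0.002, -1.0]]
wrist_force: [-1.6, -4.0, 1.5]
gripper_width: 0.361
```

Request:
drive_tool([
  {"dx":0,"dy":0.0008,"dz":0,"wx":0,"wy":0,"wz":0},
  {"dx":0,"dy":0.0008,"dz":0,"wx":0,"wy":0,"wz":0},
])

```text
time_s: 12.95
tcp_pos: [0.5821, 0.0924, 0.1033]
ee_rot: [[-0.927, 0.374, -0.003], [0.374, 0.927, -0.002], [0.002, -0.003, -1.0]]
wrist_force: [-3.1, -5.6, 1.8]
gripper_width: 0.366
```

Request:
drive_tool([
  {"dx":0,"dy":0.0008,"dz":0,"wx":0,"wy":0,"wz":0},
  {"dx":0,"dy":0.0008,"dz":0,"wx":0,"wy":0,"wz":0},
])

```text
time_s: 13.15
tcp_pos: [0.5819, 0.0925, 0.1032]
ee_rot: [[-0.927, 0.374, -0.004], [0.374, 0.927, -0.003], [0.003, -0.004, -1.0]]
wrist_force: [-2.5, -6.9, 3.7]
gripper_width: 0.358
```

Request:
drive_tool([
  {"dx":0,"dy":-0.004,"dz":0,"wx":0,"wy":0,"wz":0},
  {"dx":0,"dy":-0.008,"dz":0,"wx":0,"wy":0,"wz":0},
  {"dx":0,"dy":-0.012,"dz":0,"wx":0,"wy":0,"wz":0},
  {"dx":0,"dy":-0.013,"dz":0,"wx":0,"wy":0,"wz":0},
  {"dx":0,"dy":-0.014,"dz":0,"wx":0,"wy":0,"wz":0},
])

```text
time_s: 13.65
tcp_pos: [0.5784, 0.0814, 0.1037]
ee_rot: [[-0.927, 0.374, 0.001], [0.374, 0.927, 0.0], [-0.001, 0.001, -1.0]]
wrist_force: [0.4, 0.0, 0.5]
gripper_width: 0.363
```

Request:
drive_tool([
  {"dx":0,"dy":-0.0008,"dz":0,"wx":0,"wy":0,"wz":0},
  {"dx":0,"dy":-0.0008,"dz":0,"wx":0,"wy":0,"wz":0},
])

```text
time_s: 13.85
tcp_pos: [0.5784, 0.0809, 0.1038]
ee_rot: [[-0.927, 0.374, 0.001], [0.374, 0.927, 0.001], [-0.001, 0.001, -1.0]]
wrist_force: [-0.2, 1.2, 0.4]
gripper_width: 0.36
```

Request:
drive_tool([
  {"dx":0,"dy":-0.0008,"dz":0,"wx":0,"wy":0,"wz":0},
  {"dx":0,"dy":-0.0008,"dz":0,"wx":0,"wy":0,"wz":0},
])

```text
time_s: 14.05
tcp_pos: [0.5779, 0.08, 0.1038]
ee_rot: [[-0.927, 0.374, 0.001], [0.374, 0.927, 0.0], [-0.001, 0.001, -1.0]]
wrist_force: [0.6, 1.0, 1.4]
gripper_width: 0.363
```

Request:
drive_tool([
  {"dx":0,"dy":-0.001,"dz":0,"wx":0,"wy":0,"wz":0},
  {"dx":0,"dy":-0.002,"dz":0,"wx":0,"wy":0,"wz":0},
  {"dx":0,"dy":-0.003,"dz":0,"wx":0,"wy":0,"wz":0},
  {"dx":0,"dy":-0.003,"dz":0,"wx":0,"wy":0,"wz":0},
])

```text
time_s: 14.45
tcp_pos: [0.5763, 0.0768, 0.1035]
ee_rot: [[-0.927, 0.374, -0.0], [0.374, 0.927, -0.0], [0.0, -0.0, -1.0]]
wrist_force: [-0.1, 1.1, 0.6]
gripper_width: 0.362
```

Request:
drive_tool([
  {"dx":0,"dy":-0.0007,"dz":0,"wx":0,"wy":0,"wz":0},
  {"dx":0,"dy":-0.0014,"dz":0,"wx":0,"wy":0,"wz":0},
  {"dx":0,"dy":-0.0014,"dz":0,"wx":0,"wy":0,"wz":0},
])

```text
time_s: 14.75
tcp_pos: [0.5758, 0.0756, 0.1035]
ee_rot: [[-0.927, 0.374, -0.0], [0.374, 0.927, -0.0], [0.0, -0.0, -1.0]]
wrist_force: [0.6, 0.7, 0.3]
gripper_width: 0.358
```

Request:
drive_tool([
  {"dx":0,"dy":-0.0007,"dz":0,"wx":0,"wy":0,"wz":0},
  {"dx":0,"dy":-0.0014,"dz":0,"wx":0,"wy":0,"wz":0},
  {"dx":0,"dy":-0.0014,"dz":0,"wx":0,"wy":0,"wz":0},
])

```text
time_s: 15.05
tcp_pos: [0.5755, 0.0744, 0.1036]
ee_rot: [[-0.927, 0.374, 0.0], [0.374, 0.927, 0.0], [-0.0, 0.0, -1.0]]
wrist_force: [0.1, 1.6, 1.4]
gripper_width: 0.357
```

Request:
drive_tool([
  {"dx":0,"dy":-0.0008,"dz":0,"wx":0,"wy":0,"wz":0},
  {"dx":0,"dy":-0.0008,"dz":0,"wx":0,"wy":0,"wz":0},
])

```text
time_s: 15.25
tcp_pos: [0.5756, 0.0742, 0.1038]
ee_rot: [[-0.927, 0.374, 0.001], [0.374, 0.927, 0.001], [-0.001, 0.001, -1.0]]
wrist_force: [1.9, 3.2, 1.2]
gripper_width: 0.356
```

Request:
drive_tool([
  {"dx":0,"dy":-0.0008,"dz":0,"wx":0,"wy":0,"wz":0},
  {"dx":0,"dy":-0.0008,"dz":0,"wx":0,"wy":0,"wz":0},
])

```text
time_s: 15.45
tcp_pos: [0.5759, 0.0739, 0.1039]
ee_rot: [[-0.927, 0.374, 0.003], [0.374, 0.927, 0.002], [-0.002, 0.003, -1.0]]
wrist_force: [1.1, 4.9, 0.3]
gripper_width: 0.361
```

Request:
drive_tool([
  {"dx":0,"dy":-0.0008,"dz":0,"wx":0,"wy":0,"wz":0},
  {"dx":0,"dy":-0.0008,"dz":0,"wx":0,"wy":0,"wz":0},
])

```text
time_s: 15.65
tcp_pos: [0.5761, 0.0737, 0.104]
ee_rot: [[-0.928, 0.374, 0.004], [0.374, 0.928, 0.003], [-0.003, 0.004, -1.0]]
wrist_force: [2.6, 5.6, -0.2]
gripper_width: 0.358
```

B clearly has play: about 1 N over 8 mm or more, with a stop at each end. I'll do the second full cycle and leave the wheel tipped to −y.

Request:
drive_tool([
  {"dx":0,"dy":0.004,"dz":0,"wx":0,"wy":0,"wz":0},
  {"dx":0,"dy":0.008,"dz":0,"wx":0,"wy":0,"wz":0},
  {"dx":0,"dy":0.012,"dz":0,"wx":0,"wy":0,"wz":0},
  {"dx":0,"dy":0.0135,"dz":0,"wx":0,"wy":0,"wz":0},
  {"dx":0,"dy":0.015,"dz":0,"wx":0,"wy":0,"wz":0},
  {"dx":0,"dy":0.0165,"dz":0,"wx":0,"wy":0,"wz":0},
  {"dx":0,"dy":0.018,"dz":0,"wx":0,"wy":0,"wz":0},
  {"dx":0,"dy":0.0195,"dz":0,"wx":0,"wy":0,"wz":0},
  {"dx":0,"dy":0.021,"dz":0,"wx":0,"wy":0,"wz":0},
  {"dx":0,"dy":0.022,"dz":0,"wx":0,"wy":0,"wz":0},
  {"dx":0,"dy":0.023,"dz":0,"wx":0,"wy":0,"wz":0},
  {"dx":0,"dy":0.0238,"dz":0,"wx":0,"wy":0,"wz":0},
  {"dx":0,"dy":0.0238,"dz":0,"wx":0,"wy":0,"wz":0},
])

```text
time_s: 16.95
tcp_pos: [0.5818, 0.0925, 0.1031]
ee_rot: [[-0.927, 0.374, -0.004], [0.374, 0.927, -0.003], [0.003, -0.004, -1.0]]
wrist_force: [-3.0, -6.1, 1.4]
gripper_width: 0.36
```

Request:
drive_tool([
  {"dx":0,"dy":-0.004,"dz":0,"wx":0,"wy":0,"wz":0},
  {"dx":0,"dy":-0.008,"dz":0,"wx":0,"wy":0,"wz":0},
  {"dx":0,"dy":-0.012,"dz":0,"wx":0,"wy":0,"wz":0},
  {"dx":0,"dy":-0.0135,"dz":0,"wx":0,"wy":0,"wz":0},
  {"dx":0,"dy":-0.015,"dz":0,"wx":0,"wy":0,"wz":0},
  {"dx":0,"dy":-0.0165,"dz":0,"wx":0,"wy":0,"wz":0},
  {"dx":0,"dy":-0.018,"dz":0,"wx":0,"wy":0,"wz":0},
  {"dx":0,"dy":-0.0195,"dz":0,"wx":0,"wy":0,"wz":0},
  {"dx":0,"dy":-0.021,"dz":0,"wx":0,"wy":0,"wz":0},
  {"dx":0,"dy":-0.022,"dz":0,"wx":0,"wy":0,"wz":0},
  {"dx":0,"dy":-0.023,"dz":0,"wx":0,"wy":0,"wz":0},
  {"dx":0,"dy":-0.0242,"dz":0,"wx":0,"wy":0,"wz":0},
  {"dx":0,"dy":-0.0242,"dz":0,"wx":0,"wy":0,"wz":0},
])

```text
time_s: 18.25
tcp_pos: [0.5763, 0.0736, 0.1042]
ee_rot: [[-0.927, 0.374, 0.005], [0.374, 0.927, 0.003], [-0.004, 0.005, -1.0]]
wrist_force: [3.3, 6.8, 0.0]
gripper_width: 0.362
```

Request:
drive_tool([
  {"dx":0,"dy":0.003,"dz":0,"wx":0,"wy":0,"wz":0},
  {"dx":0,"dy":0.0065,"dz":0,"wx":0,"wy":0,"wz":0},
  {"dx":0,"dy":0.0075,"dz":0,"wx":0,"wy":0,"wz":0},
  {"dx":0,"dy":0.0075,"dz":0,"wx":0,"wy":0,"wz":0},
  {"dx":0,"dy":0.0075,"dz":-0.025,"wx":0,"wy":0,"wz":0},
  {"dx":0,"dy":0.0075,"dz":-0.05,"wx":0,"wy":0,"wz":0},
  {"dx":0,"dy":0.0075,"dz":-0.05,"wx":0,"wy":0,"wz":0},
])

```text
time_s: 18.95
tcp_pos: [0.5792, 0.0789, 0.1572]
ee_rot: [[-0.928, 0.374, 0.007], [0.374, 0.928, 0.001], [-0.006, 0.004, -1.0]]
wrist_force: [0.3, -0.4, -0.2]
gripper_width: 0.358
```

Request:
drive_tool([
  {"dx":0.03,"dy":0.013,"dz":0,"wx":0,"wy":0,"wz":-3},
  {"dx":0.06,"dy":0.027,"dz":0,"wx":0,"wy":0,"wz":-6},
  {"dx":0.09,"dy":0.041,"dz":0,"wx":0,"wy":0,"wz":-9},
  {"dx":0.116,"dy":0.0525,"dz":0.01,"wx":0,"wy":0,"wz":-11.6},
  {"dx":0.116,"dy":0.0525,"dz":0.016,"wx":0,"wy":0,"wz":-11.6},
  {"dx":0.116,"dy":0.0525,"dz":0.016,"wx":0,"wy":0,"wz":-11.6},
  {"dx":0.116,"dy":0.0525,"dz":0.016,"wx":0,"wy":0,"wz":-11.6},
])

```text
time_s: 19.65
tcp_pos: [0.4896, 0.1703, 0.1373]
ee_rot: [[-0.984, 0.181, -0.0], [0.181, 0.984, -0.001], [0.0, -0.001, -1.0]]
wrist_force: [-0.2, -0.0, -0.1]
gripper_width: 0.36
```

```bash
python3 snap.py w5
```

```text
19.65 [0.4896 0.1703 0.1373] [[-0.9835  0.1808 -0.0004]
 [ 0.1808  0.9835 -0.0006]
 [ 0.0003 -0.0007 -1.    ]] [-0.19   -0.0254 -0.094 ] 0.3601812004955375 [  37.148    16.4589  -21.3571    0.0195  -52.2248 -137.5752]
```

View pics/w5z.png

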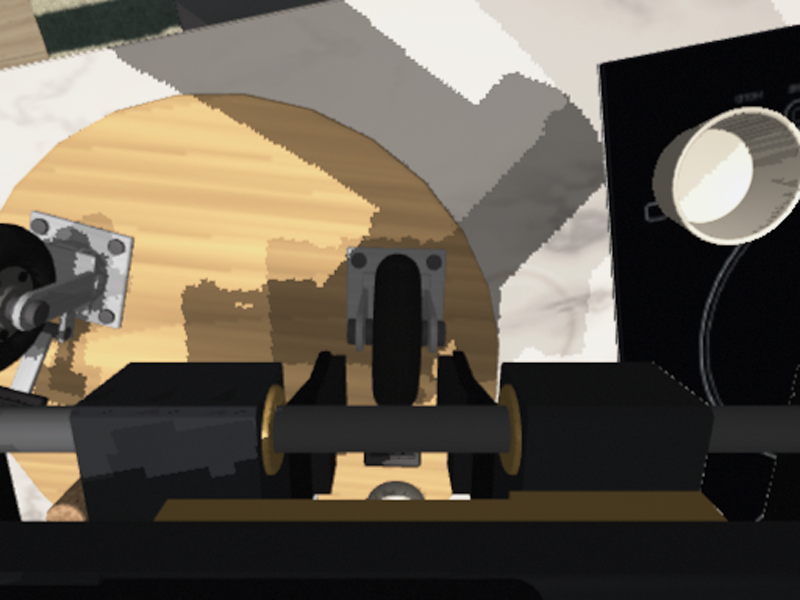

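A's plate is square in the view and the wheel is at x≈397, about 1 mm to +y. I'll descend and probe.

Request:
drive_tool([
  {"dx":0,"dy":0.001,"dz":0.012,"wx":0,"wy":0,"wz":0},
  {"dx":0,"dy":0.001,"dz":0.024,"wx":0,"wy":0,"wz":0},
  {"dx":0,"dy":0.001,"dz":0.0345,"wx":0,"wy":0,"wz":0},
  {"dx":0,"dy":0.001,"dz":0.0345,"wx":0,"wy":0,"wz":0},
])

```text
time_s: 20.1
tcp_pos: [0.4882, 0.1707, 0.1007]
ee_rot: [[-0.984, 0.181, -0.004], [0.181, 0.984, -0.003], [0.004, -0.003, -1.0]]
wrist_force: [-0.2, -0.2, -1.0]
gripper_width: 0.36
```

Request:
drive_tool([
  {"dx":0,"dy":0.0015,"dz":0,"wx":0,"wy":0,"wz":0},
  {"dx":0,"dy":0.003,"dz":0,"wx":0,"wy":0,"wz":0},
  {"dx":0,"dy":0.0045,"dz":0,"wx":0,"wy":0,"wz":0},
  {"dx":0,"dy":0.0045,"dz":0,"wx":0,"wy":0,"wz":0},
])

```text
time_s: 20.5
tcp_pos: [0.4905, 0.1767, 0.1035]
ee_rot: [[-0.984, 0.18, 0.001], [0.18, 0.984, 0.001], [-0.001, 0.001, -1.0]]
wrist_force: [-0.0, 0.1, 0.1]
gripper_width: 0.356
```

Request:
drive_tool([
  {"dx":0,"dy":0.0008,"dz":0,"wx":0,"wy":0,"wz":0},
  {"dx":0,"dy":0.0008,"dz":0,"wx":0,"wy":0,"wz":0},
])

```text
time_s: 20.7
tcp_pos: [0.4904, 0.1772, 0.1032]
ee_rot: [[-0.984, 0.18, 0.0], [0.18, 0.984, 0.0], [-0.0, 0.0, -1.0]]
wrist_force: [0.5, 0.3, -0.4]
gripper_width: 0.364
```

Request:
drive_tool([
  {"dx":0,"dy":0.0008,"dz":0,"wx":0,"wy":0,"wz":0},
  {"dx":0,"dy":0.0008,"dz":0,"wx":0,"wy":0,"wz":0},
])

```text
time_s: 20.9
tcp_pos: [0.4905, 0.1779, 0.1031]
ee_rot: [[-0.984, 0.18, 0.0], [0.18, 0.984, -0.0], [-0.0, -0.0, -1.0]]
wrist_force: [0.5, 1.1, 0.8]
gripper_width: 0.359
```

Request:
drive_tool([
  {"dx":0,"dy":0.0008,"dz":0,"wx":0,"wy":0,"wz":0},
  {"dx":0,"dy":0.0008,"dz":0,"wx":0,"wy":0,"wz":0},
])

```text
time_s: 21.1
tcp_pos: [0.4905, 0.1782, 0.1031]
ee_rot: [[-0.984, 0.18, -0.001], [0.18, 0.984, -0.001], [0.0, -0.001, -1.0]]
wrist_force: [-0.7, -2.2, 0.9]
gripper_width: 0.361
```

Request:
drive_tool([
  {"dx":0,"dy":0.0008,"dz":0,"wx":0,"wy":0,"wz":0},
  {"dx":0,"dy":0.0008,"dz":0,"wx":0,"wy":0,"wz":0},
])

```text
time_s: 21.3
tcp_pos: [0.4904, 0.1786, 0.1031]
ee_rot: [[-0.984, 0.18, -0.001], [0.18, 0.984, -0.002], [0.001, -0.002, -1.0]]
wrist_force: [0.2, -3.8, 2.7]
gripper_width: 0.363
```

Request:
drive_tool([
  {"dx":0,"dy":0.0008,"dz":0,"wx":0,"wy":0,"wz":0},
  {"dx":0,"dy":0.0008,"dz":0,"wx":0,"wy":0,"wz":0},
])

```text
time_s: 21.5
tcp_pos: [0.4904, 0.1788, 0.1031]
ee_rot: [[-0.984, 0.18, -0.002], [0.18, 0.984, -0.003], [0.001, -0.003, -1.0]]
wrist_force: [-0.6, -6.3, 3.8]
gripper_width: 0.359
```

Request:
drive_tool([
  {"dx":0,"dy":0.0007,"dz":0,"wx":0,"wy":0,"wz":0},
  {"dx":0,"dy":0.0014,"dz":0,"wx":0,"wy":0,"wz":0},
  {"dx":0,"dy":0.0014,"dz":0,"wx":0,"wy":0,"wz":0},
])

```text
time_s: 21.8
tcp_pos: [0.4902, 0.1792, 0.1032]
ee_rot: [[-0.984, 0.18, -0.003], [0.18, 0.984, -0.004], [0.002, -0.005, -1.0]]
wrist_force: [-1.4, -8.9, 6.2]
gripper_width: 0.361
```

Request:
drive_tool([
  {"dx":0,"dy":-0.004,"dz":0,"wx":0,"wy":0,"wz":0},
  {"dx":0,"dy":-0.008,"dz":0,"wx":0,"wy":0,"wz":0},
  {"dx":0,"dy":-0.011,"dz":0,"wx":0,"wy":0,"wz":0},
  {"dx":0,"dy":-0.0135,"dz":0,"wx":0,"wy":0,"wz":0},
  {"dx":0,"dy":-0.0145,"dz":0,"wx":0,"wy":0,"wz":0},
  {"dx":0,"dy":-0.0145,"dz":0,"wx":0,"wy":0,"wz":0},
])

```text
time_s: 22.4
tcp_pos: [0.4886, 0.1674, 0.1031]
ee_rot: [[-0.984, 0.18, 0.0], [0.18, 0.984, 0.0], [-0.0, 0.0, -1.0]]
wrist_force: [0.5, 0.5, 0.4]
gripper_width: 0.36
```

Request:
drive_tool([
  {"dx":0,"dy":-0.0008,"dz":0,"wx":0,"wy":0,"wz":0},
  {"dx":0,"dy":-0.0008,"dz":0,"wx":0,"wy":0,"wz":0},
])

```text
time_s: 22.6
tcp_pos: [0.4887, 0.1669, 0.1031]
ee_rot: [[-0.984, 0.18, 0.001], [0.18, 0.984, 0.001], [-0.0, 0.001, -1.0]]
wrist_force: [0.3, 0.6, -0.5]
gripper_width: 0.36
```

Request:
drive_tool([
  {"dx":0,"dy":-0.0008,"dz":0,"wx":0,"wy":0,"wz":0},
  {"dx":0,"dy":-0.0008,"dz":0,"wx":0,"wy":0,"wz":0},
])

```text
time_s: 22.8
tcp_pos: [0.4889, 0.1665, 0.1033]
ee_rot: [[-0.984, 0.18, 0.002], [0.18, 0.984, 0.001], [-0.001, 0.002, -1.0]]
wrist_force: [0.6, 2.5, 0.1]
gripper_width: 0.356
```

Request:
drive_tool([
  {"dx":0,"dy":-0.0008,"dz":0,"wx":0,"wy":0,"wz":0},
  {"dx":0,"dy":-0.0016,"dz":0,"wx":0,"wy":0,"wz":0},
  {"dx":0,"dy":-0.0016,"dz":0,"wx":0,"wy":0,"wz":0},
])

```text
time_s: 23.1
tcp_pos: [0.4893, 0.1658, 0.1037]
ee_rot: [[-0.984, 0.18, 0.004], [0.18, 0.984, 0.003], [-0.003, 0.004, -1.0]]
wrist_force: [0.5, 6.2, -0.0]
gripper_width: 0.361
```

Request:
drive_tool([
  {"dx":0,"dy":-0.0008,"dz":0,"wx":0,"wy":0,"wz":0},
  {"dx":0,"dy":-0.001,"dz":0,"wx":0,"wy":0,"wz":0},
])

```text
time_s: 23.3
tcp_pos: [0.4896, 0.1655, 0.1039]
ee_rot: [[-0.984, 0.18, 0.005], [0.18, 0.984, 0.004], [-0.004, 0.005, -1.0]]
wrist_force: [1.2, 7.8, -0.2]
gripper_width: 0.361
```

Request:
drive_tool([
  {"dx":0,"dy":0.004,"dz":0,"wx":0,"wy":0,"wz":0},
  {"dx":0,"dy":0.008,"dz":0,"wx":0,"wy":0,"wz":0},
  {"dx":0,"dy":0.012,"dz":0,"wx":0,"wy":0,"wz":0},
  {"dx":0,"dy":0.0145,"dz":0,"wx":0,"wy":0,"wz":0},
  {"dx":0,"dy":0.0155,"dz":0,"wx":0,"wy":0,"wz":0},
  {"dx":0,"dy":0.0165,"dz":0,"wx":0,"wy":0,"wz":0},
  {"dx":0,"dy":0.0175,"dz":0,"wx":0,"wy":0,"wz":0},
  {"dx":0,"dy":0.0184,"dz":0,"wx":0,"wy":0,"wz":0},
  {"dx":0,"dy":0.0184,"dz":0,"wx":0,"wy":0,"wz":0},
])

```text
time_s: 24.2
tcp_pos: [0.49, 0.1791, 0.103]
ee_rot: [[-0.984, 0.18, -0.003], [0.18, 0.984, -0.004], [0.002, -0.005, -1.0]]
wrist_force: [-0.8, -6.8, 3.3]
gripper_width: 0.359
```

Request:
drive_tool([
  {"dx":0,"dy":-0.004,"dz":0,"wx":0,"wy":0,"wz":0},
  {"dx":0,"dy":-0.008,"dz":0,"wx":0,"wy":0,"wz":0},
  {"dx":0,"dy":-0.012,"dz":0,"wx":0,"wy":0,"wz":0},
  {"dx":0,"dy":-0.0145,"dz":0,"wx":0,"wy":0,"wz":0},
  {"dx":0,"dy":-0.0155,"dz":0,"wx":0,"wy":0,"wz":0},
  {"dx":0,"dy":-0.0165,"dz":0,"wx":0,"wy":0,"wz":0},
  {"dx":0,"dy":-0.0175,"dz":0,"wx":0,"wy":0,"wz":0},
  {"dx":0,"dy":-0.0184,"dz":0,"wx":0,"wy":0,"wz":0},
  {"dx":0,"dy":-0.0184,"dz":0,"wx":0,"wy":0,"wz":0},
])

```text
time_s: 25.1
tcp_pos: [0.4897, 0.1656, 0.1039]
ee_rot: [[-0.984, 0.179, 0.005], [0.179, 0.984, 0.005], [-0.004, 0.005, -1.0]]
wrist_force: [0.8, 6.8, -0.2]
gripper_width: 0.357
```

Request:
drive_tool([
  {"dx":0,"dy":0.004,"dz":0,"wx":0,"wy":0,"wz":0},
  {"dx":0,"dy":0.008,"dz":0,"wx":0,"wy":0,"wz":0},
  {"dx":0,"dy":0.0093,"dz":0,"wx":0,"wy":0,"wz":0},
  {"dx":0,"dy":0.0093,"dz":0,"wx":0,"wy":0,"wz":0},
  {"dx":0,"dy":0.0093,"dz":-0.03,"wx":0,"wy":0,"wz":0},
  {"dx":0,"dy":0.0093,"dz":-0.06,"wx":0,"wy":0,"wz":0},
  {"dx":0,"dy":0.0093,"dz":-0.09,"wx":0,"wy":0,"wz":0},
  {"dx":0,"dy":0.0093,"dz":-0.1,"wx":0,"wy":0,"wz":0},
  {"dx":0,"dy":0.0093,"dz":-0.1,"wx":0,"wy":0,"wz":0},
])

```text
time_s: 26.0
tcp_pos: [0.4899, 0.1725, 0.2043]
ee_rot: [[-0.984, 0.18, 0.002], [0.18, 0.984, 0.002], [-0.002, 0.002, -1.0]]
wrist_force: [-0.1, 0.5, -1.0]
gripper_width: 0.362
```

A is sound too. B is worn and has been left tipped. I'll close the fingers and move over B's pad.

Request:
drive_tool([
  {"dx":-0.035,"dy":-0.017,"dz":0,"wx":0,"wy":0,"wz":3},
  {"dx":-0.07,"dy":-0.034,"dz":0,"wx":0,"wy":0,"wz":6},
  {"dx":-0.105,"dy":-0.052,"dz":0,"wx":0,"wy":0,"wz":9},
  {"dx":-0.14,"dy":-0.07,"dz":0,"wx":0,"wy":0,"wz":11.6},
  {"dx":-0.1772,"dy":-0.0879,"dz":0.02,"wx":0,"wy":0,"wz":11.6},
  {"dx":-0.1772,"dy":-0.0879,"dz":0.06,"wx":0,"wy":0,"wz":11.6},
  {"dx":-0.1772,"dy":-0.0879,"dz":0.094,"wx":0,"wy":0,"wz":11.6},
  {"dx":-0.1772,"dy":-0.0879,"dz":0.094,"wx":0,"wy":0,"wz":11.6},
  {"dx":-0.1772,"dy":-0.0879,"dz":0.094,"wx":0,"wy":0,"wz":11.6},
], gripper=0)

```text
time_s: 26.9
tcp_pos: [0.6474, 0.0536, 0.1078]
ee_rot: [[-0.928, 0.374, -0.003], [0.374, 0.928, -0.002], [0.002, -0.003, -1.0]]
wrist_force: [0.8, 1.0, 0.5]
gripper_width: 0.003
```

```bash
python3 snap.py w6; python3 - <<'E'
from h import *
for n,(x,y,w,h) in dict(scene=(240,110,140,140),side=(240,110,140,140)).items():
    im=cams.capture(n)[:,:,::-1]; cv2.imwrite(f"pics/{n}6z.png",cv2.resize(im[y:y+h,x:x+w],None,fx=4,fy=4,interpolation=cv2.INTER_CUBIC))
E
```

```text
26.9 [0.6474 0.0536 0.1078] [[-0.9275  0.3737 -0.0029]
 [ 0.3737  0.9275 -0.0017]
 [ 0.0021 -0.0026 -1.    ]] [0.7688 0.9702 0.4743] 0.0028752904834006094 [  18.9889   29.8539   -4.2221    0.0439  -56.1128 -130.9575]
```

View pics/w6z.png

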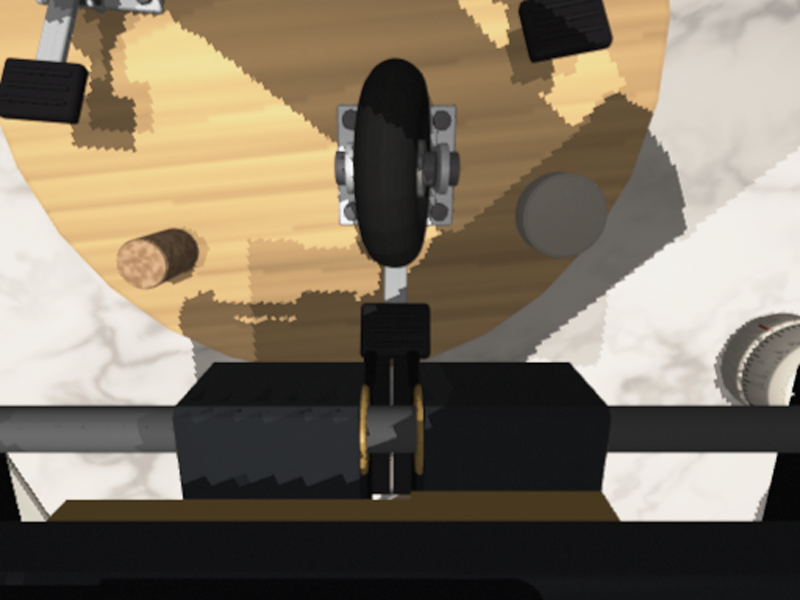

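View pics/scene6z.png

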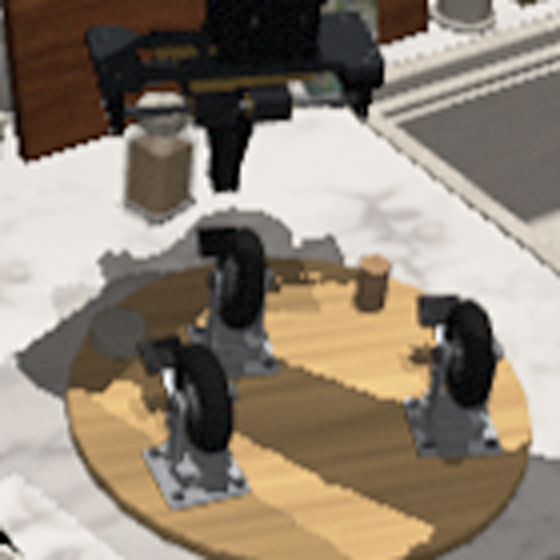

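View pics/side6z.png

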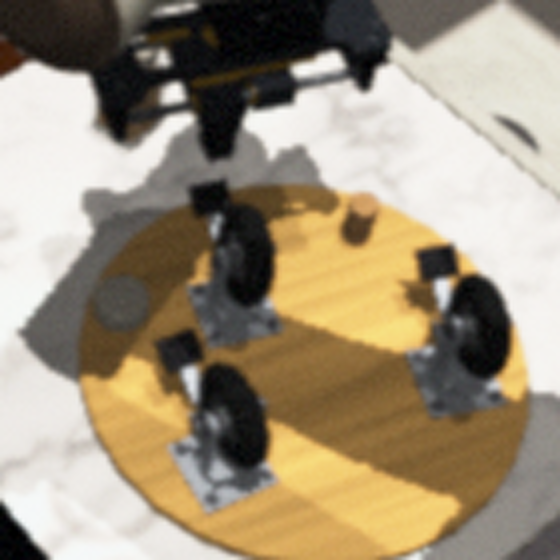

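The fingertips are centred over the pad (x≈395), and wheel B leans to the left (−y). The jar stands behind, 96 mm tall, well below the gripper body's planned low of about 115 mm. Descending.

Request:
drive_tool([
  {"dx":0,"dy":0,"dz":0.015,"wx":0,"wy":0,"wz":0},
  {"dx":0,"dy":0,"dz":0.03,"wx":0,"wy":0,"wz":0},
  {"dx":0,"dy":0,"dz":0.036,"wx":0,"wy":0,"wz":0},
  {"dx":0,"dy":0,"dz":0.036,"wx":0,"wy":0,"wz":0},
  {"dx":0,"dy":0,"dz":0.036,"wx":0,"wy":0,"wz":0},
])

```text
time_s: 27.55
tcp_pos: [0.6488, 0.0542, 0.0744]
ee_rot: [[-0.928, 0.374, 0.002], [0.374, 0.928, 0.0], [-0.002, 0.001, -1.0]]
wrist_force: [-0.6, -0.0, -0.3]
gripper_width: 0.001
```

Request:
drive_tool([
  {"dx":0,"dy":0,"dz":0.003,"wx":0,"wy":0,"wz":0},
  {"dx":0,"dy":0,"dz":0.006,"wx":0,"wy":0,"wz":0},
  {"dx":0,"dy":0,"dz":0.009,"wx":0,"wy":0,"wz":0},
  {"dx":0,"dy":0,"dz":0.009,"wx":0,"wy":0,"wz":0},
])

```text
time_s: 27.95
tcp_pos: [0.6507, 0.0537, 0.066]
ee_rot: [[-0.928, 0.373, 0.006], [0.373, 0.928, -0.0], [-0.006, 0.002, -1.0]]
wrist_force: [2.7, -0.8, 4.6]
gripper_width: 0.007
```

Request:
drive_tool([
  {"dx":0,"dy":0,"dz":0.002,"wx":0,"wy":0,"wz":0},
  {"dx":0,"dy":0,"dz":0.004,"wx":0,"wy":0,"wz":0},
  {"dx":0,"dy":0,"dz":0.004,"wx":0,"wy":0,"wz":0},
])

```text
time_s: 28.25
tcp_pos: [0.6506, 0.0541, 0.0619]
ee_rot: [[-0.928, 0.373, 0.006], [0.373, 0.928, 0.001], [-0.005, 0.003, -1.0]]
wrist_force: [3.2, -1.0, 4.7]
gripper_width: 0.008
```

Request:
drive_tool([
  {"dx":0,"dy":0,"dz":0.002,"wx":0,"wy":0,"wz":0},
  {"dx":0,"dy":0,"dz":0.004,"wx":0,"wy":0,"wz":0},
  {"dx":0,"dy":0,"dz":0.004,"wx":0,"wy":0,"wz":0},
])

```text
time_s: 28.55
tcp_pos: [0.6489, 0.0543, 0.0567]
ee_rot: [[-0.927, 0.374, 0.002], [0.374, 0.927, 0.001], [-0.002, 0.001, -1.0]]
wrist_force: [1.6, -0.0, 4.0]
gripper_width: 0.005
```

Request:
drive_tool([
  {"dx":0,"dy":0,"dz":0.002,"wx":0,"wy":0,"wz":0},
  {"dx":0,"dy":0,"dz":0.004,"wx":0,"wy":0,"wz":0},
  {"dx":0,"dy":0,"dz":0.004,"wx":0,"wy":0,"wz":0},
])

```text
time_s: 28.85
tcp_pos: [0.6479, 0.0541, 0.0517]
ee_rot: [[-0.927, 0.374, -0.0], [0.374, 0.927, 0.0], [0.0, -0.0, -1.0]]
wrist_force: [1.3, 0.5, 3.6]
gripper_width: 0.003
```

Request:
drive_tool([
  {"dx":0,"dy":0,"dz":0.001,"wx":0,"wy":0,"wz":0},
  {"dx":0,"dy":0,"dz":0.002,"wx":0,"wy":0,"wz":0},
  {"dx":0,"dy":0,"dz":0.002,"wx":0,"wy":0,"wz":0},
])

```text
time_s: 29.15
tcp_pos: [0.648, 0.054, 0.0499]
ee_rot: [[-0.927, 0.374, -0.0], [0.374, 0.927, -0.0], [0.0, -0.0, -1.0]]
wrist_force: [2.6, 0.5, 3.7]
gripper_width: 0.004
```

Request:
drive_tool([
  {"dx":0,"dy":0,"dz":0.001,"wx":0,"wy":0,"wz":0},
  {"dx":0,"dy":0,"dz":0.002,"wx":0,"wy":0,"wz":0},
  {"dx":0,"dy":0,"dz":0.002,"wx":0,"wy":0,"wz":0},
])

```text
time_s: 29.45
tcp_pos: [0.6479, 0.0539, 0.0479]
ee_rot: [[-0.927, 0.374, -0.0], [0.374, 0.927, -0.0], [0.0, -0.0, -1.0]]
wrist_force: [1.9, -0.4, 4.3]
gripper_width: 0.002
```

Request:
drive_tool([
  {"dx":0,"dy":0,"dz":0.001,"wx":0,"wy":0,"wz":0},
  {"dx":0,"dy":0,"dz":0.002,"wx":0,"wy":0,"wz":0},
  {"dx":0,"dy":0,"dz":0.002,"wx":0,"wy":0,"wz":0},
])

```text
time_s: 29.75
tcp_pos: [0.648, 0.0539, 0.0459]
ee_rot: [[-0.927, 0.374, -0.0], [0.374, 0.927, -0.0], [0.0, -0.0, -1.0]]
wrist_force: [3.2, -1.0, 3.7]
gripper_width: 0.003
```

Request:
drive_tool([
  {"dx":0,"dy":0,"dz":0.001,"wx":0,"wy":0,"wz":0},
  {"dx":0,"dy":0,"dz":0.0015,"wx":0,"wy":0,"wz":0},
  {"dx":0,"dy":0,"dz":0.0015,"wx":0,"wy":0,"wz":0},
])

```text
time_s: 30.05
tcp_pos: [0.6481, 0.0539, 0.0457]
ee_rot: [[-0.928, 0.374, 0.0], [0.374, 0.928, -0.0], [-0.0, -0.0, -1.0]]
wrist_force: [-0.7, -1.9, 7.6]
gripper_width: 0.005
```

Request:
drive_tool([
  {"dx":0,"dy":0,"dz":0.001,"wx":0,"wy":0,"wz":0},
  {"dx":0,"dy":0,"dz":0.001,"wx":0,"wy":0,"wz":0},
])

```text
time_s: 30.25
tcp_pos: [0.6481, 0.0539, 0.0455]
ee_rot: [[-0.928, 0.374, 0.001], [0.374, 0.928, -0.0], [-0.001, -0.0, -1.0]]
wrist_force: [0.3, -0.9, 12.7]
gripper_width: 0.002
```

The stop is reached: z holds at 0.0456, matching the expected 0.045, and the force jumps. I'll press a touch more, then lift away and look.

Request:
drive_tool([
  {"dx":0,"dy":0,"dz":0.001,"wx":0,"wy":0,"wz":0},
  {"dx":0,"dy":0,"dz":0.001,"wx":0,"wy":0,"wz":0},
])

```text
time_s: 30.45
tcp_pos: [0.6482, 0.0539, 0.0454]
ee_rot: [[-0.928, 0.373, 0.001], [0.373, 0.928, -0.001], [-0.001, -0.0, -1.0]]
wrist_force: [-1.8, -0.9, 16.4]
gripper_width: 0.006
```

Request:
drive_tool([
  {"dx":0,"dy":0,"dz":-0.01,"wx":0,"wy":0,"wz":0},
  {"dx":0,"dy":0,"dz":-0.04,"wx":0,"wy":0,"wz":0},
  {"dx":0,"dy":0,"dz":-0.08,"wx":0,"wy":0,"wz":0},
  {"dx":0,"dy":0,"dz":-0.12,"wx":0,"wy":0,"wz":0},
  {"dx":-0.01,"dy":0,"dz":-0.16,"wx":0,"wy":0,"wz":0},
  {"dx":-0.015,"dy":0,"dz":-0.2,"wx":0,"wy":0,"wz":0},
  {"dx":-0.015,"dy":0,"dz":-0.24,"wx":0,"wy":0,"wz":0},
  {"dx":-0.015,"dy":0,"dz":-0.26,"wx":0,"wy":0,"wz":0},
  {"dx":-0.015,"dy":0,"dz":-0.26,"wx":0,"wy":0,"wz":0},
  {"dx":-0.015,"dy":0,"dz":-0.26,"wx":0,"wy":0,"wz":0},
])

```text
time_s: 31.45
tcp_pos: [0.6604, 0.0486, 0.3004]
ee_rot: [[-0.927, 0.374, -0.005], [0.374, 0.927, 0.0], [0.005, -0.001, -1.0]]
wrist_force: [0.3, -0.2, -0.7]
gripper_width: 0.007
```

```bash
python3 snap.py w7; python3 - <<'E'
from h import *
for n,(x,y,w,h) in dict(scene=(240,110,140,140),side=(240,110,140,140)).items():
    im=cams.capture(n)[:,:,::-1]; cv2.imwrite(f"pics/{n}7z.png",cv2.resize(im[y:y+h,x:x+w],None,fx=4,fy=4,interpolation=cv2.INTER_CUBIC))
im=cv2.imread('pics/w7.png');im2=cv2.resize(im[60:240,150:390],None,fx=3.3,fy=3.3,interpolation=cv2.INTER_CUBIC);cv2.imwrite('pics/w7c.png',im2)
E
```

```text
31.45 [0.6604 0.0486 0.3004] [[-0.9273  0.3742 -0.005 ]
 [ 0.3742  0.9273  0.0004]
 [ 0.0048 -0.0015 -1.    ]] [ 0.2518 -0.1538 -0.6878] 0.0066591420829637685 [  18.1233   23.8384   14.2661   -0.1129  -80.6927 -130.0804]
```

View pics/w7z.png

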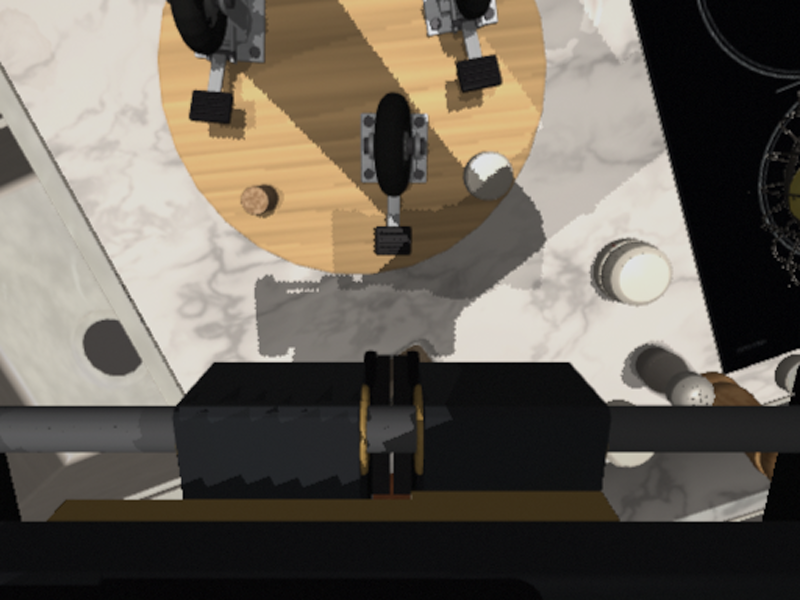

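View pics/scene7z.png

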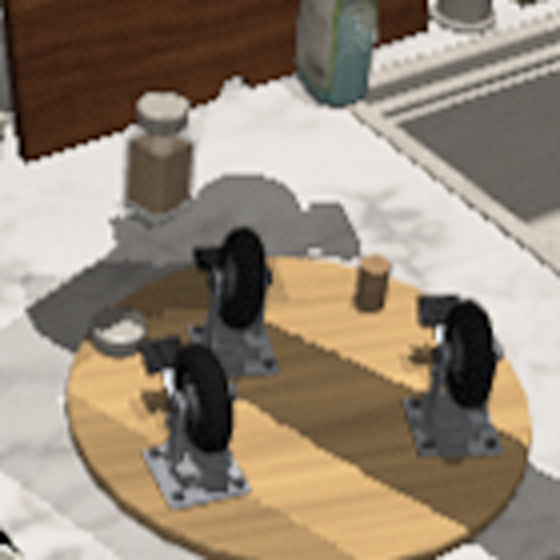

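View pics/side7z.png

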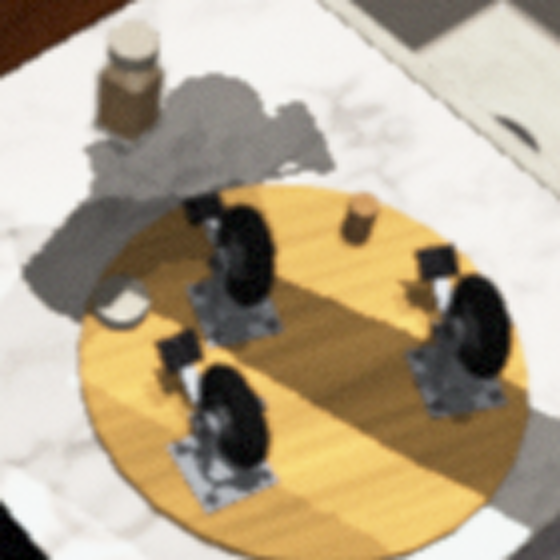

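B's pad now sits lower and further out, at (393,241) in the wrist view and (208,258) in the scene crop. The other tabs are up and the cork, cap and jar are in place. I'll put numbers on the pad height and the lean.

```bash
python3 - <<'E'
from h import *
d=np.load('w7.npz');W=cam('wrist',(d['R'],d['p']));S,D=cam('scene'),cam('side')
pad=(393.5/1.5625,241/1.5625)
print('pad tri',tri([(W,pad),(S,(240+207/4,110+259/4)),(D,(240+203/4,110+209/4))]),plane(W,pad,.045))
im=cv2.imread('pics/w7.png');g=im.max(2)
c0,_=ray(W,(0,0));y=np.array([.374,.927,0])
for row in (84,88,92,96,100):
    xs=[x for x in range(235,275) if g[row,x]<40]; q=[plane(W,(v,row+.5),.107)@y for v in (xs[0],xs[-1]+1)]
    print(row,xs[0],xs[-1],q,np.mean(q),'upright centre .2934, cam',c0@y)
for n in('A','B'):pass
E
```

```text
pad tri [0.6506 0.0547 0.0403] [0.6498 0.0543 0.045 ]
84 240 262 [np.float64(0.28062615711250605), np.float64(0.30459619016962175)] 0.2926111736410639 upright centre .2934, cam 0.2916823993141463
88 239 263 [np.float64(0.27955053735885926), np.float64(0.30568532706272883)] 0.292617932210794 upright centre .2934, cam 0.2916823993141463
92 239 264 [np.float64(0.2795169657079104), np.float64(0.30678119989911184)] 0.29314908280351115 upright centre .2934, cam 0.2916823993141463
96 239 269 [np.float64(0.2794831855506533), np.float64(0.31209096284933957)] 0.29578707419999645 upright centre .2934, cam 0.2916823993141463
100 239 262 [np.float64(0.27944919493855525), np.float64(0.30477312875493984)] 0.29211116184674757 upright centre .2934, cam 0.2916823993141463
```

View pics/w7c.png

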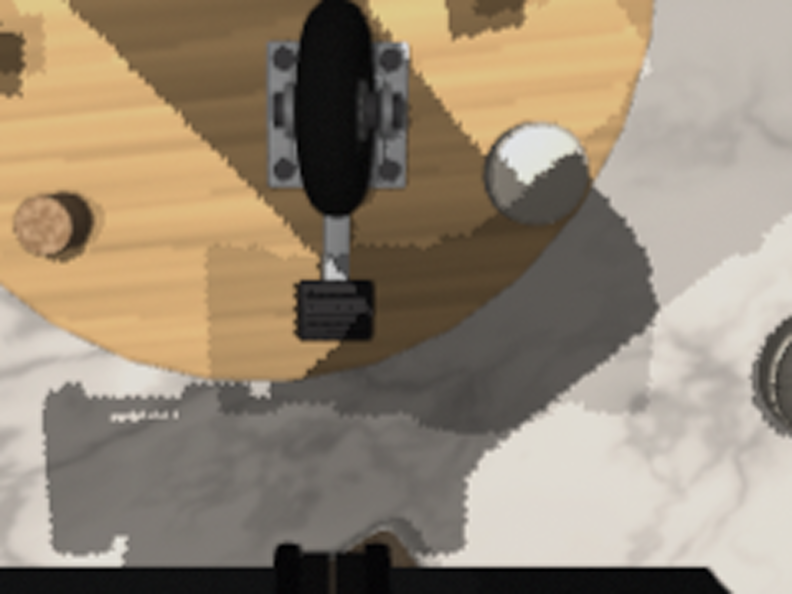

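The lean measures about 3.9 mm at the tyre, which is 0.15 rad, so the wheel is fully over. The pad is about 9 mm further out and roughly 20 mm down, matching the locked position. I'm handing in.

```bash
python3 - <<'E'
from h import *
print(ticket.finish_job(), r.sense()['time_s'])
E
```

```text
the job is handed in; nothing more can be done
the job is handed in; nothing more can be done
```

The worn castor is the rear one, at about (0.58, 0.08) m. I left its wheel tipped fully over towards its −y side and pressed its lock tab down to the stop. I handed the job in at about 31.6 s.

- **Rocking:** I rocked each wheel to and fro twice with the fingers straddling the tyre. Lateral force stayed at about 9 N or less in every reading, about 11 N at most with the vertical part; readings came only at the end of each move.
- **Sound wheels:** The two front wheels went stiff straight after contact.
- **Worn wheel:** The rear wheel moved about 8 mm in all at roughly 1–2 N between two firm stops.
- **Lean check:** Seen from above, the tyre sits about 3.9 mm off centre, which is 0.15 rad, the full tip.
- **Lock tab check:** The tab stopped at tip height 0.0455 m, and I pressed it there to 16 N. Triangulation puts the pad at about z 0.040 m and the force stop at about 0.045 m. That is within measuring error, and the pad is about 9 mm further out, as expected when locked.
- **Surroundings:** The other two tabs are still up, and the cork, cap and jar look unmoved in the last pictures. I did not go near the mug, ramekin or timer, but I did not measure them again. The arm ended clear, about 0.3 m above the worktop.

No check failed or disagreed beyond the few millimetres noted above.

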